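Put the balance check weights back on their saucers

TASK

The four balance check weights were left in a pile after the balance was checked: take the pile apart from the top, one weight at a time, and set each upright inside the rim of the saucer of its size, the smallest weight on the smallest saucer and so on up to the largest. Set them down gently rather than dropping them, do not tip one over, and leave the jar and the timer where they stand.

Things in the scene. Friction and masses are not known exactly. Their poses are not given: they have to be found in the camera images.
- weight_1: smallest of four plain bare-aluminium balance check weights: a solid upright disc 24 mm in diameter and 30 mm high, about 37 g; at the start on top of the pile (all four are piled one on another, the largest lowest, up to 3 mm off-centre, nothing fastening them). Origin: centre of its underside; z along its axis, up.
- weight_2: second smallest of four plain bare-aluminium balance check weights: a solid upright disc 36 mm in diameter and 30 mm high, about 82 g; at the start second from the top (all four are piled one on another, the largest lowest, up to 3 mm off-centre, nothing fastening them). Origin: centre of its underside; z along its axis, up.
- weight_3: second largest of four plain bare-aluminium balance check weights: a solid upright disc 50 mm in diameter and 30 mm high, about 159 g; at the start third from the top (all four are piled one on another, the largest lowest, up to 3 mm off-centre, nothing fastening them). Origin: centre of its underside; z along its axis, up.
- weight_4: largest of four plain bare-aluminium balance check weights: a solid upright disc 64 mm in diameter and 30 mm high, about 261 g; at the start at the bottom of the pile, on the worktop (all four are piled one on another, the largest lowest, up to 3 mm off-centre, nothing fastening them). Origin: centre of its underside; z along its axis, up.
- saucer_1: saucer of the smallest weight, the smallest of four white round saucers with a grey floor, fixed to the worktop: outer diameter 52 mm, inner diameter 44 mm (10 mm of play all round the 24 mm weight), floor 5 mm above the worktop, rim top 8 mm above the worktop (3 mm above the floor). Origin: centre of its underside, on the worktop; z up.
- saucer_2: saucer of the second smallest weight, the second smallest of four white round saucers with a grey floor, fixed to the worktop: outer diameter 64 mm, inner diameter 56 mm (10 mm of play all round the 36 mm weight), floor 5 mm above the worktop, rim top 8 mm above the worktop (3 mm above the floor). Origin: centre of its underside, on the worktop; z up.
- saucer_3: saucer of the second largest weight, the second largest of four white round saucers with a grey floor, fixed to the worktop: outer diameter 78 mm, inner diameter 70 mm (10 mm of play all round the 50 mm weight), floor 5 mm above the worktop, rim top 8 mm above the worktop (3 mm above the floor). Origin: centre of its underside, on the worktop; z up.
- saucer_4: saucer of the largest weight, the largest of four white round saucers with a grey floor, fixed to the worktop: outer diameter 92 mm, inner diameter 84 mm (10 mm of play all round the 64 mm weight), floor 5 mm above the worktop, rim top 8 mm above the worktop (3 mm above the floor). Origin: centre of its underside, on the worktop; z up.
- jar: bystander: white screw-top specimen jar, 41 mm in diameter, 58 mm high, standing loose behind the work. Origin: centre of its underside.
- timer: bystander: white lab timer, 42x66x57 mm, standing loose to the left of the work. Origin: centre of its underside.
Things that resemble listed ones, but are neither listed nor needed, are in the scene too. Leave any red look-alike of the weight_1 alone.

How it is judged:
By the outcome, as a careful person would: the job done as asked, in the order asked, and still so for the second after the job is handed in, with the robot touching nothing.
It also fails if it takes over 109 s, if anything falls off the work surface, if the arm or the gripper's body presses on something with over 40 N, if the wrist force passes 120 N, or if a joint passes its speed limit or range.

ROBOT

A 7-joint arm with a two-finger parallel gripper is mounted at the origin on a cart in front of the work surface, level with it; the furniture and walls round the work are solid. World frame = base frame: x ahead of the robot, y to its left, z up, the work surface at z = 0. Lengths are in m, angles in rad, forces in N, time in s.
With the tool pointing down it reaches from about 0.4 to 0.875 m from the base axis. Payload 6.5 kg.
Tool frame: the origin (TCP) lies at the very end of the fingers, on their centre line; the grasp point (between the pads) lies 19 mm behind it; z points along the fingers, y is the line along which they close (so a half turn about z gives the same grasp; the last joint's range is limited). The gripper opens to 88 mm and grips with 3 to 60 N. Pads are 18 mm wide; open, the fingers measure 123 mm over their backs; the gripper's body (75 mm by 187 mm) begins 45 mm behind the grasp point.
Start: joints at [-1.262, 0.536, -0.004, 1.538, 0.003, 1.067, -0.071], TCP at [0.238, 0.605, 0.204] pointing down, gripper open.
Joint ranges: [-2.7, 2.7], [-0.37, 2.16], [-1.27, 1.26], [0.24, 2.4], [-1.31, 4.45], [0.19, 1.91], [-2.76, 2.76]. Speed limits (rad/s): [2.39, 2.39, 3.14, 3.14, 3.14, 3.14, 3.14].

INTERFACE

Orientations are given as a rotation vector (axis times angle).
In Python, from station import robot, imaging, job gives the robot as it stands. The module is installed in compiled form; this text tells all that it offers.
- The arm moves only by the tool arm_command, never from a script. Its argument "targets" is a list of rows, each an object of numbers: "dx", "dy", "dz": the shift along the tool's x, y, z in m; "wx", "wy", "wz": the turn, a rotation vector about the tool's x, y, z in rad. A call has 1 to 20 rows; each row shifts and turns the commanded pose from where the row before left it, along the tool's axes as they then stand; what a row does not reach is not made up. A row lasts 1/12 s, in which the tool goes at most 41.7 mm and 7.16 degrees, less where a joint would pass 70% of its speed; a pose out of reach is approached as far as the arm can. A call with a gripper value outside its range is refused whole. "fingers" is the finger opening in m, from 0 to 0.0881, set as the call begins (left out, the last holds). The fingers move at their own pace and stop on an object; "newtons" is the grip in N (left out, the last holds). Time passes only in rows, so rows that do not move let the fingers close. It gives the time, the measured TCP pose, the force, the opening and the grip force at its end, in the units of the state.
- robot.get_state(): the state, without advancing time (a new reading comes with each control period).
- imaging.read_camera(name): name is "scene" or "top" or "wrist"; returns (picture, depth): 420x560x3 uint8, red, green, blue; 420x560 float32, m along the optical axis (not along the pixel's ray), 0 where there is no reading.
- imaging.camera_info(name): a dict with "fx", "fy", "cx", "cy" (pixels), "distortion" ([k1, k2, p1, p2, k3] as OpenCV has them; the pictures are not rectified), "extrinsics" (4x4, takes a point from world to camera coordinates). Camera axes: x right, y down, z forward; pixel columns grow to the right and rows downward; lengths in m; the calibration is good to about 2 mm. A picture is of the moment at which its call begins: read the wrist's pose just before it. camera_info takes no time and is no camera call; for the wrist camera it gives the pose at the moment of the call.
- job.close_job(): hands the job in; it is judged then, once.
The state is a dict: "time_s": time; "qpos": joint angles; "dq": joint speeds; "joint_efforts": joint torques, N m; "tool_pos": TCP position; "orientation": TCP orientation; "force": force on the tool from outside, world axes, zero at the start; "moment": the same for the moment, N m; "gripper_width": opening from 0.0 (shut) to 1.0 (fully open); "grip_force": force on a finger pad.
Only numpy, scipy, OpenCV 4.12 (cv2) and the standard library are available. Lean on these libraries where they do the work, as an engineer would, in place of code of your own. Each camera call takes 0.05 s, during which the arm holds its last target. There are 200 camera calls.

## Working session

There is one attempt and no reset: what is moved stays moved. The work goes in short steps, Python scripts to look and compute and a tool call to move; the robot and the scene stay as the last step left them, time stands still between calls to the robot, and variables do not carry over. Pictures are saved under pics/ and viewed, at most 14 in all, crops included, and the job is handed in when it is done.

Besides the shell and the picture viewer there is one more tool, called after ">>>" by a JSON object that holds its "op" and its "data", one argument or row to a line. arm_command: Moves the arm, as the interface text tells. Its arguments: {"type":"object","properties":{"targets":{"type":"array"},"fingers":{"type":"number"},"newtons":{"type":"number"}},"required":["targets"]}

```bash
mkdir -p pics
cat > h.py <<'E'
import numpy as np, cv2
from station import robot, imaging, job
from scipy.spatial.transform import Rotation as R
def shot(n,f):
    i=imaging.camera_info(n); p,d=imaging.read_camera(n)
    cv2.imwrite(f'pics/{f}.png',p[:,:,::-1]); np.savez(f'pics/{f}.npz',p=p,d=d,K=np.array([[i['fx'],0,i['cx']],[0,i['fy'],i['cy']],[0,0,1]]),D=np.array(i['distortion'],float),E=np.array(i['extrinsics']))
    return p,d
def cloud(f):
    z=np.load(f'pics/{f}.npz'); d=z['d']; h,w=d.shape
    uv=np.stack(np.meshgrid(np.arange(w),np.arange(h)),-1).reshape(-1,1,2).astype(float)
    n=cv2.undistortPoints(uv,z['K'],z['D']).reshape(h,w,2)
    c=np.dstack([n*d[...,None],d]); E=z['E']
    return (c-E[:3,3])@E[:3,:3]   # world
def onplane(f,pts,zw):
    z=np.load(f'pics/{f}.npz');E=z['E']
    n=cv2.undistortPoints(np.array(pts,float).reshape(-1,1,2),z['K'],z['D']).reshape(-1,2)
    r=np.c_[n,np.ones(len(n))]@E[:3,:3]; o=-E[:3,:3].T@E[:3,3]
    return o+r*((zw-o[2])/r[:,2])[:,None]
E
python3 - <<'E'
from h import *
for n in ('scene','top'): shot(n,n+'0')
print(robot.get_state())
for n in ('scene0','top0'):
    z=np.load(f'pics/{n}.npz'); print(-z['E'][:3,:3].T@z['E'][:3,3],z['K'][0,0])
E
```

```text
{'time_s': 0.1, 'qpos': array([-1.26221236,  0.53707686, -0.0044293 ,  1.53872016,  0.00256867,
        1.06728919, -0.07119964]), 'dq': array([-0.00119933, -0.00180943,  0.00133293, -0.00274527, -0.00144542,
       -0.00072839,  0.00101838]), 'joint_efforts': array([ 2.16725872e-03, -5.72075593e+01,  9.93408859e-01, -2.52229285e+01,
       -5.62441838e-02,  1.35711901e-02,  2.84016522e-05]), 'tool_pos': array([0.23774575, 0.6043417 , 0.2035567 ]), 'orientation': array([-5.85158893e-01, -3.08642052e+00,  2.31787755e-03]), 'force': array([-0.32276734,  0.43569167, -0.28105813]), 'moment': array([-0.06480277,  0.02555941,  0.01287098]), 'grip_force': 0.0, 'gripper_width': 0.9986533875811967}
[ 0.10980269 -0.8865018   0.52043566] 471.30753910343714
[0.40845043 0.0592418  1.66696852] 506.0232984127277
```

View pics/scene0.png

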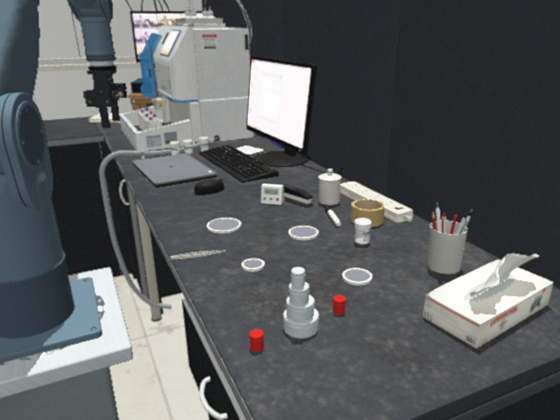

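View pics/top0.png

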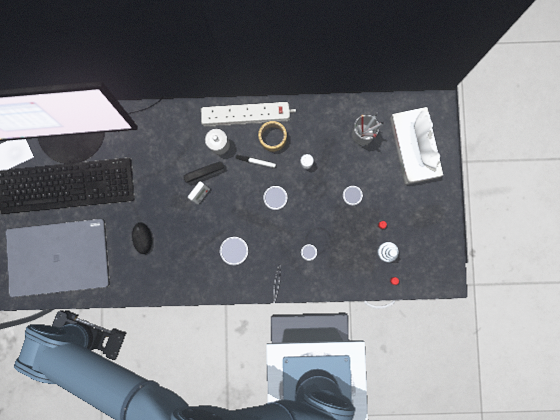

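The scene picture shows the pile at (300,310), saucers at (253,265), (357,276), (303,233) and (224,225), and red look-alikes at (256,341) and (339,305). In the top picture the pile is at (388,252). The saucers are S1 (309,252), S2 (353,195), S3 (275,197) and S4 (234,250), the jar is at (307,161) and the timer at (199,191).

Run:
```python
from h import *
def blob(f,c,zw,r=32,th=115):
    p=np.load(f'pics/{f}.npz')['p']; g=p.min(2)
    m=(g>th).astype(np.uint8); m2=np.zeros_like(m); x,y=c
    m2[max(0,y-r):y+r,max(0,x-r):x+r]=m[max(0,y-r):y+r,max(0,x-r):x+r]
    n,l,s,ce=cv2.connectedComponentsWithStats(m2); k=1+np.argmax(s[1:,4])
    cn=max(cv2.findContours((l==k).astype(np.uint8),cv2.RETR_EXTERNAL,cv2.CHAIN_APPROX_NONE)[0],key=len)
    e=cv2.fitEllipse(cn); w=onplane(f,cn.reshape(-1,2),zw)
    print(f,c,np.round(e[0],1),np.round(e[1],1),onplane(f,[e[0]],zw)[0].round(4),np.ptp(w,axis=0)[:2].round(3))
for c,cs in zip([(309,252),(353,195),(275,197),(234,250)],[(253,265),(357,276),(303,233),(224,225)]):
    blob('top0',c,.008,20); blob('scene0',cs,.008,22)
blob('top0',(388,252),.06,20)
for f,zs in (('top0',1),('scene0',1)):
    P=cloud(f); d=np.load(f'pics/{f}.npz')['d']
    pile=onplane('top0',[(388,252)],.06)[0]
    m=(d>0)&(np.hypot(P[...,0]-pile[0],P[...,1]-pile[1])<.045)
    for a,b in ((.112,.13),(.085,.097),(.055,.067),(.025,.037)):
        q=P[m&(P[...,2]>a)&(P[...,2]<b)]; print(f,a,len(q),q.min(0).round(4) if len(q) else '',q.max(0).round(4) if len(q) else '',q.mean(0).round(4) if len(q) else '')
    for nm,c in (('red',(383,225)),('red',(395,281)),('jar',(307,161)),('timer',(199,191))):
        print(nm,onplane('top0',[c],.03)[0].round(3))
    print('table z',np.median(P[...,2][(d>0)&(abs(P[...,2])<.02)]))
s=shot('wrist','w0')
p=[cv2.imread(f'pics/{n}.png') for n in ('top0','scene0')]
a=cv2.resize(p[0][200:300,340:440],(400,400),interpolation=3); b=cv2.resize(p[1][255:355,250:350],(400,400),interpolation=3)
cv2.imwrite('pics/crop.png',np.hstack([a,b]))
```

```text
top0 (309, 252) [308.5 252. ] [15.7 16.1] [0.4409 0.0128 0.008 ] [0.052 0.05 ]
scene0 (253, 265) [252.4 264.2] [13.4 23.7] [0.4416 0.0072 0.008 ] [0.057 0.066]
top0 (353, 195) [352.4 195. ] [19.3 19.5] [ 0.6245 -0.1376  0.008 ] [0.067 0.063]
scene0 (357, 276) [356.8 275.8] [17.7 30.6] [ 0.625  -0.1422  0.008 ] [0.071 0.075]
top0 (275, 197) [275.  197.4] [23.3 23.8] [0.6242 0.1177 0.008 ] [0.077 0.08 ]
scene0 (303, 233) [303.  232.1] [14.9 30.7] [0.6248 0.1124 0.008 ] [0.085 0.095]
top0 (234, 250) [233.5 250.5] [27.8 28.2] [0.453  0.2584 0.008 ] [0.095 0.092]
scene0 (224, 225) [223.5 224.7] [15.8 35.2] [0.4537 0.2521 0.008 ] [0.096 0.113]
top0 (388, 252) [387.8 251.4] [19.3 19.9] [ 0.4344 -0.2361  0.06  ] [0.06  0.064]
top0 0.112 53 [ 0.4191 -0.2535  0.1125] [ 0.4406 -0.229   0.1271] [ 0.4305 -0.2409  0.12  ]
top0 0.085 42 [ 0.4162 -0.2594  0.0856] [ 0.4477 -0.2251  0.095 ] [ 0.4327 -0.239   0.09  ]
top0 0.055 73 [ 0.4103 -0.2693  0.0551] [ 0.4578 -0.2195  0.0666] [ 0.438  -0.2399  0.0598]
top0 0.025 82 [ 0.4041 -0.2756  0.025 ] [ 0.4656 -0.2105  0.0363] [ 0.439 -0.234  0.03 ]
red [ 0.521 -0.23   0.03 ]
red [ 0.34 -0.26  0.03]
jar [0.738 0.009 0.03 ]
timer [0.65  0.365 0.03 ]
table z 0.0010178716383115744
scene0 0.112 123 [ 0.4196 -0.2556  0.112 ] [ 0.4429 -0.232   0.122 ] [ 0.4297 -0.2457  0.1183]
scene0 0.085 165 [ 0.4147 -0.2632  0.0851] [ 0.4501 -0.2307  0.0969] [ 0.429  -0.2522  0.0904]
scene0 0.055 240 [ 0.4098 -0.2701  0.0551] [ 0.459  -0.2234  0.0669] [ 0.4299 -0.2564  0.0605]
scene0 0.025 305 [ 0.4045 -0.2773  0.0251] [ 0.4677 -0.2218  0.037 ] [ 0.4286 -0.2607  0.0307]
red [ 0.521 -0.23   0.03 ]
red [ 0.34 -0.26  0.03]
jar [0.738 0.009 0.03 ]
timer [0.65  0.365 0.03 ]
table z 0.000866833764575617
```

View pics/crop.png

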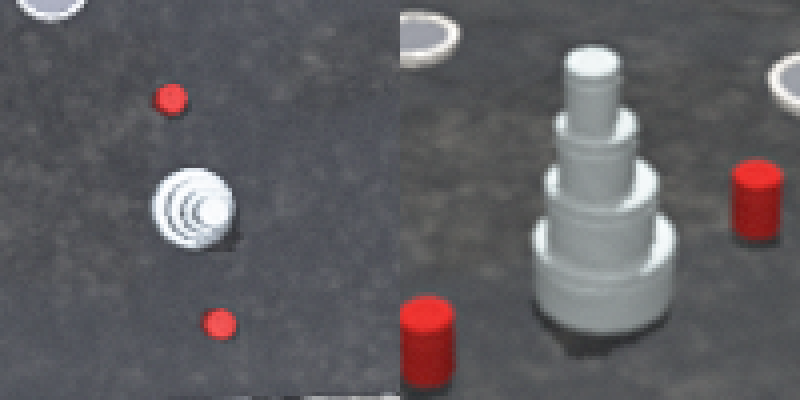

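The crop shows the pile standing with each weight slightly off-centre, and the red look-alikes about 90 mm ahead of it and behind it. The fingers can therefore close along world y. First I square the tool and move above the pile.

>>> {"op": "arm_command", "data": {
  "targets": [
    {"wz":-0.125,"dz":-0.01},
    {"wz":-0.125,"dz":-0.01},
    {"wz":-0.125,"dz":-0.01},
    {"dx":-0.032,"dy":-0.015},
    {"dx":-0.032,"dy":-0.015},
    {"dx":-0.032,"dy":-0.015},
    {"dx":-0.032,"dy":-0.015},
    {"dx":-0.032,"dy":-0.015},
    {"dx":-0.032,"dy":-0.015},
    {"dy":-0.035},
    {"dy":-0.035},
    {"dy":-0.035},
    {"dy":-0.035},
    {"dy":-0.035},
    {"dy":-0.035},
    {"dy":-0.035},
    {"dy":-0.035},
    {"dy":-0.035},
    {"dy":-0.035},
    {"dy":-0.035}
  ],
  "fingers": 0.088,
  "newtons": 10
}}

```text
$.targets[0]: bad value
```

>>> {"op": "arm_command", "data": {
  "targets": [
    {"dy":-0.035},
    {"dy":-0.035},
    {"dy":-0.035},
    {"dy":-0.035},
    {"dy":-0.035},
    {"dy":-0.035},
    {"dy":-0.035},
    {"dy":-0.03},
    {"dy":-0.02},
    {"dy":-0.015},
    {"dy":-0.01},
    {},
    {},
    {}
  ]
}}

```text
$.targets[0]: bad value
```

Run:
```python
from h import *
s=robot.get_state(); print(s['time_s'],s['tool_pos'],R.from_rotvec(s['orientation']).as_matrix().round(3),s['qpos'].round(2))
shot('wrist','w1'); z=np.load('pics/w1.npz'); print(-z['E'][:3,:3].T@z['E'][:3,3], z['E'][:3,:3].round(2),z['K'].round(1))
```

```text
0.15 [0.23776706 0.60443676 0.20366881] [[-0.931  0.366 -0.   ]
 [ 0.366  0.931 -0.001]
 [-0.    -0.001 -1.   ]] [-1.26  0.54 -0.    1.54  0.    1.07 -0.07]
[0.16740613 0.63208068 0.3832696 ] [[ 0.37  0.93 -0.  ]
 [ 0.89 -0.35  0.29]
 [ 0.27 -0.11 -0.96]] [[325.6   0.  277.2]
 [  0.  325.6 210.4]
 [  0.    0.    1. ]]
```

View pics/w1.png

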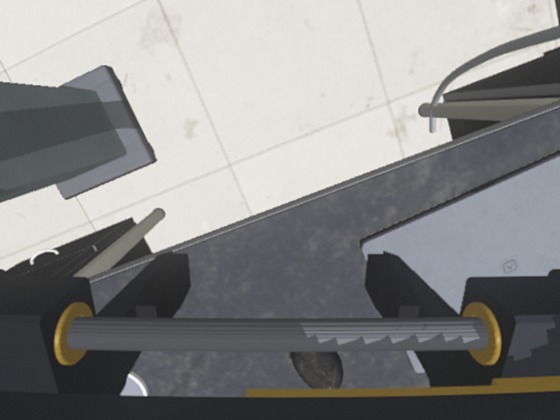

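The wrist view shows floor, laptop and the two fingers, so the arm has not moved. The rows probably need all six fields.

>>> {"op": "arm_command", "data": {
  "targets": [
    {"dx":0,"dy":0,"dz":-0.01,"wx":0,"wy":0,"wz":-0.12},
    {"dx":0,"dy":0,"dz":-0.01,"wx":0,"wy":0,"wz":-0.12},
    {"dx":0,"dy":0,"dz":-0.01,"wx":0,"wy":0,"wz":-0.12},
    {"dx":0,"dy":0,"dz":0,"wx":0,"wy":0,"wz":-0.014}
  ],
  "fingers": 0.088,
  "newtons": 10
}}

```text
time_s: 0.53
tool_pos: [0.2384, 0.6058, 0.2362]
orientation: [-0.006, 3.141, 0.004]
force: [0.1, 0.2, -0.9]
gripper_width: 0.999
grip_force: 0.0
```

>>> {"op": "arm_command", "data": {
  "targets": [
    {"dx":-0.032,"dy":-0.015,"dz":0,"wx":0,"wy":0,"wz":0},
    {"dx":-0.032,"dy":-0.015,"dz":0,"wx":0,"wy":0,"wz":0},
    {"dx":-0.032,"dy":-0.015,"dz":0,"wx":0,"wy":0,"wz":0},
    {"dx":-0.032,"dy":-0.015,"dz":0,"wx":0,"wy":0,"wz":0},
    {"dx":-0.032,"dy":-0.015,"dz":0,"wx":0,"wy":0,"wz":0},
    {"dx":-0.032,"dy":-0.015,"dz":0,"wx":0,"wy":0,"wz":0},
    {"dx":0,"dy":-0.035,"dz":0,"wx":0,"wy":0,"wz":0},
    {"dx":0,"dy":-0.035,"dz":0,"wx":0,"wy":0,"wz":0},
    {"dx":0,"dy":-0.035,"dz":0,"wx":0,"wy":0,"wz":0},
    {"dx":0,"dy":-0.035,"dz":0,"wx":0,"wy":0,"wz":0},
    {"dx":0,"dy":-0.035,"dz":0,"wx":0,"wy":0,"wz":0},
    {"dx":0,"dy":-0.035,"dz":0,"wx":0,"wy":0,"wz":0},
    {"dx":0,"dy":-0.035,"dz":0,"wx":0,"wy":0,"wz":0},
    {"dx":0,"dy":-0.035,"dz":0,"wx":0,"wy":0,"wz":0},
    {"dx":0,"dy":-0.035,"dz":0,"wx":0,"wy":0,"wz":0},
    {"dx":0,"dy":-0.035,"dz":0,"wx":0,"wy":0,"wz":0},
    {"dx":0,"dy":-0.035,"dz":0,"wx":0,"wy":0,"wz":0},
    {"dx":0,"dy":-0.035,"dz":0,"wx":0,"wy":0,"wz":0},
    {"dx":0,"dy":-0.035,"dz":0,"wx":0,"wy":0,"wz":0},
    {"dx":0,"dy":-0.035,"dz":0,"wx":0,"wy":0,"wz":0}
  ]
}}

```text
time_s: 2.2
tool_pos: [0.4289, 0.023, 0.234]
orientation: [-0.007, -3.142, -0.0]
force: [0.6, 0.4, 0.2]
gripper_width: 0.999
grip_force: 0.0
```

Run:
```python
from h import *
s=robot.get_state(); print(s['time_s'],s['tool_pos'],R.from_rotvec(s['orientation']).as_matrix().round(3),s['qpos'].round(2))
```

```text
2.2 [0.42892811 0.02303881 0.2340119 ] [[-1.     0.004 -0.   ]
 [ 0.004  1.     0.   ]
 [ 0.     0.    -1.   ]] [-0.32  0.11  0.17  2.06 -0.02  0.97  1.43]
```

>>> {"op": "arm_command", "data": {
  "targets": [
    {"dx":0,"dy":-0.035,"dz":0,"wx":0,"wy":0,"wz":0},
    {"dx":0,"dy":-0.035,"dz":0,"wx":0,"wy":0,"wz":0},
    {"dx":0,"dy":-0.035,"dz":0,"wx":0,"wy":0,"wz":0},
    {"dx":0,"dy":-0.035,"dz":0,"wx":0,"wy":0,"wz":0},
    {"dx":0,"dy":-0.035,"dz":0,"wx":0,"wy":0,"wz":0},
    {"dx":0,"dy":-0.035,"dz":0,"wx":0,"wy":0,"wz":0},
    {"dx":0,"dy":-0.03,"dz":0,"wx":0,"wy":0,"wz":0},
    {"dx":0,"dy":-0.02,"dz":0,"wx":0,"wy":0,"wz":0},
    {"dx":0,"dy":-0.006,"dz":0,"wx":0,"wy":0,"wz":0},
    {"dx":0,"dy":0,"dz":0,"wx":0,"wy":0,"wz":0},
    {"dx":0,"dy":0,"dz":0,"wx":0,"wy":0,"wz":0},
    {"dx":0,"dy":0,"dz":0,"wx":0,"wy":0,"wz":0}
  ]
}}

```text
time_s: 3.2
tool_pos: [0.4295, -0.2395, 0.234]
orientation: [0.001, -3.141, -0.002]
force: [0.4, -0.3, 0.1]
gripper_width: 1.001
grip_force: 0.0
```

Run:
```python
from h import *
s=robot.get_state(); print(s['time_s'],s['tool_pos'],R.from_rotvec(s['orientation']).as_matrix().round(3),s['qpos'].round(2))
shot('wrist','w2'); z=np.load('pics/w2.npz'); print(-z['E'][:3,:3].T@z['E'][:3,3])
P=cloud('w2'); d=z['d']
m=(d>0)&(np.hypot(P[...,0]-.433,P[...,1]+.242)<.045)
for a,b in ((.117,.123),(.088,.092),(.057,.063),(.027,.033)):
    q=P[m&(P[...,2]>a)&(P[...,2]<b)]; print(a,len(q),q.min(0).round(4) if len(q) else '',q.max(0).round(4) if len(q) else '')
```

```text
3.2 [ 0.42950293 -0.23945768  0.23403159] [[-1.    -0.001 -0.   ]
 [-0.001  1.     0.001]
 [ 0.     0.001 -1.   ]] [ 0.08  0.24  0.39  1.93 -0.11  0.99  2.1 ]
[ 0.35385594 -0.2400211   0.41367905]
0.117 476 [ 0.42   -0.2532  0.1171] [ 0.4436 -0.2306  0.1211]
0.088 311 [ 0.4152 -0.2606  0.088 ] [ 0.4469 -0.2267  0.0918]
0.057 461 [ 0.4101 -0.2681  0.0571] [ 0.4582 -0.2199  0.0629]
0.027 498 [ 0.4051 -0.2752  0.027 ] [ 0.4644 -0.2123  0.0328]
```

View pics/w2.png

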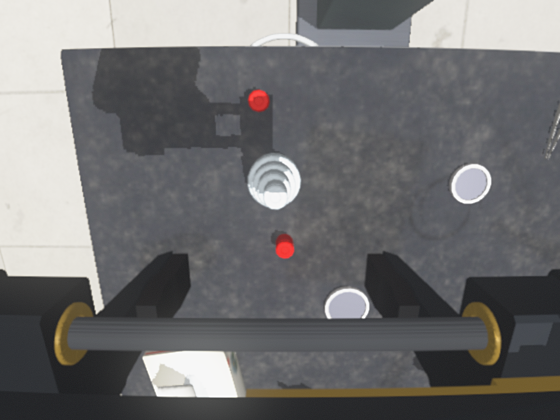

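The wrist view shows the pile at (274,185), midway between the fingers, with the reds at (258,100) and (285,246). The centres agree with the top view: w1 is at about (0.432,-0.242). Descending now.

>>> {"op": "arm_command", "data": {
  "targets": [
    {"dx":-0.0025,"dy":-0.0025,"dz":0.02,"wx":0,"wy":0,"wz":0},
    {"dx":0,"dy":0,"dz":0.025,"wx":0,"wy":0,"wz":0},
    {"dx":0,"dy":0,"dz":0.025,"wx":0,"wy":0,"wz":0},
    {"dx":0,"dy":0,"dz":0.025,"wx":0,"wy":0,"wz":0},
    {"dx":0,"dy":0,"dz":0.02,"wx":0,"wy":0,"wz":0},
    {"dx":0,"dy":0,"dz":0.012,"wx":0,"wy":0,"wz":0},
    {"dx":0,"dy":0,"dz":0.008,"wx":0,"wy":0,"wz":0},
    {"dx":0,"dy":0,"dz":0.0,"wx":0,"wy":0,"wz":0},
    {"dx":0,"dy":0,"dz":0.0,"wx":0,"wy":0,"wz":0},
    {"dx":0,"dy":0,"dz":0.0,"wx":0,"wy":0,"wz":0}
  ],
  "fingers": 0.045
}}

```text
time_s: 4.08
tool_pos: [0.4326, -0.2437, 0.1002]
orientation: [0.001, 3.14, -0.001]
force: [0.4, -0.2, 0.3]
gripper_width: 0.507
grip_force: 0.0
```

>>> {"op": "arm_command", "data": {
  "targets": [
    {"dx":0,"dy":0,"dz":0.001,"wx":0,"wy":0,"wz":0},
    {"dx":0,"dy":0,"dz":0,"wx":0,"wy":0,"wz":0},
    {"dx":0,"dy":0,"dz":0,"wx":0,"wy":0,"wz":0},
    {"dx":0,"dy":0,"dz":0,"wx":0,"wy":0,"wz":0},
    {"dx":0,"dy":0,"dz":0,"wx":0,"wy":0,"wz":0},
    {"dx":0,"dy":0,"dz":0,"wx":0,"wy":0,"wz":0}
  ],
  "fingers": 0.015,
  "newtons": 12
}}

```text
time_s: 4.58
tool_pos: [0.4319, -0.2438, 0.0984]
orientation: [0.001, 3.141, -0.0]
force: [-0.1, 0.4, 0.4]
gripper_width: 0.172
grip_force: 0.0
```

Run:
```python
from h import *
for i in range(3):
    s=robot.get_state(); print(s['time_s'],s['tool_pos'],s['qpos'].round(4),s['gripper_width'],s['grip_force'])
    imaging.read_camera('wrist')
```

```text
4.5833 [ 0.43185777 -0.24380759  0.09841694] [ 0.1547  0.4495  0.3342  2.0392 -0.2267  0.6872  2.2042] 0.17151661410708494 0.0
4.6333 [ 0.43183611 -0.24377801  0.09837148] [ 0.1547  0.4496  0.3342  2.0392 -0.2267  0.6872  2.2042] 0.1696585906234804 0.0
4.6833 [ 0.43183092 -0.24379816  0.09835246] [ 0.1546  0.4497  0.3342  2.0392 -0.2267  0.6872  2.2042] 0.1683503792777794 0.0
```

The fingers closed to 15 mm with no grip force, so something missed. I'll look.

Run:
```python
from h import *
shot('wrist','w3'); p,_=shot('scene','s3')
b=cv2.resize(p[230:360,230:370],(560,520),interpolation=3)
cv2.imwrite('pics/s3c.png',b[:,:,::-1])
```

```text
(no output)
```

View pics/s3c.png

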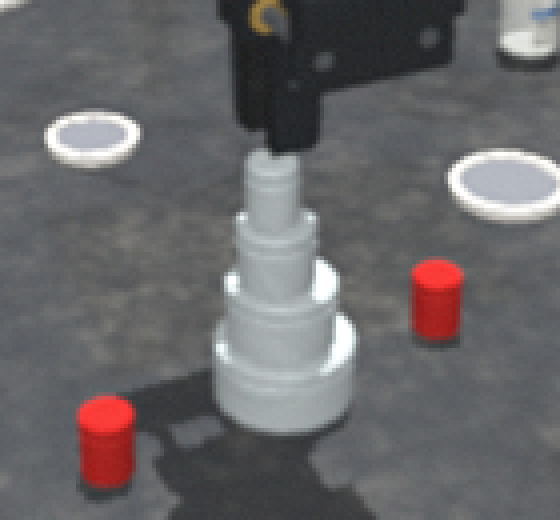

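View pics/w3.png

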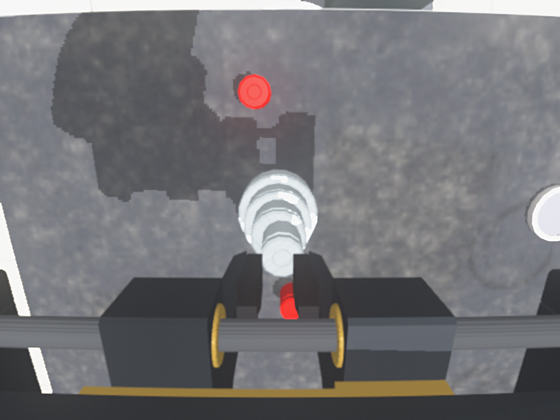

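The wrist view shows w1 standing untouched at (281,258), with the finger tips just beyond it at (245–320, 255–320). The scene crop shows the finger tips at (290,150), behind or above w1's top at (272,155). I'll measure where the finger tips really are.

Run:
```python
from h import *
for f in ('s3','w3'):
    P=cloud(f); z=np.load(f'pics/{f}.npz'); d=z['d']; dark=z['p'].max(2)<70
    m=(d>0)&dark&(abs(P[...,0]-.44)<.07)&(abs(P[...,1]+.242)<.07)&(P[...,2]>.05)&(P[...,2]<.17)
    q=P[m]; print(f,len(q), q.min(0).round(4),q.max(0).round(4))
    for lo in np.arange(.09,.17,.01):
        k=q[(q[:,2]>=lo)&(q[:,2]<lo+.01)]
        if len(k): print(round(lo,3),len(k),k.min(0).round(3),k.max(0).round(3),np.median(k,0).round(3))
    m=(d>0)&~dark&(abs(P[...,0]-.44)<.07)&(abs(P[...,1]+.242)<.07)&(P[...,2]>.112)&(P[...,2]<.125)
    q=P[m]; print('w1',len(q),q.min(0).round(4),q.max(0).round(4),np.median(q,0))
```

```text
s3 349 [ 0.4211 -0.2696  0.1328] [ 0.4419 -0.2227  0.1699]
0.13 45 [ 0.421 -0.266  0.133] [ 0.441 -0.228  0.14 ] [ 0.426 -0.237  0.138]
0.14 109 [ 0.421 -0.268  0.14 ] [ 0.442 -0.223  0.15 ] [ 0.427 -0.264  0.145]
0.15 119 [ 0.421 -0.269  0.15 ] [ 0.442 -0.225  0.16 ] [ 0.426 -0.265  0.155]
0.16 76 [ 0.421 -0.27   0.16 ] [ 0.44  -0.224  0.17 ] [ 0.424 -0.237  0.164]
w1 113 [ 0.4198 -0.2559  0.1121] [ 0.4421 -0.2318  0.1221] [ 0.42835825 -0.2479689   0.1191946 ]
w3 2642 [ 0.4209 -0.2671  0.133 ] [ 0.44   -0.2215  0.17  ]
0.13 161 [ 0.421 -0.264  0.133] [ 0.436 -0.224  0.14 ] [ 0.423 -0.255  0.137]
0.14 543 [ 0.421 -0.266  0.14 ] [ 0.437 -0.223  0.15 ] [ 0.423 -0.252  0.146]
0.15 1043 [ 0.421 -0.267  0.15 ] [ 0.44  -0.221  0.16 ] [ 0.423 -0.252  0.155]
0.16 895 [ 0.421 -0.267  0.16 ] [ 0.428 -0.222  0.17 ] [ 0.423 -0.253  0.165]
w1 1292 [ 0.4194 -0.253   0.112 ] [ 0.4432 -0.2303  0.1211] [ 0.42863828 -0.24279621  0.11898465]
```

The measured finger tips end at z≈0.133, while the reported TCP is at 0.098. I'll check whether that 35 mm offset was there from the start, and where the body begins.

Run:
```python
from h import *
for f,t in (('scene0',(.2377,.6043,.2036)),('w0',(.2377,.6043,.2036)),('w1',(.2377,.6043,.2036)),('w2',(.4295,-.2395,.234)),('s3',(.4319,-.2438,.0984)),('w3',(.4319,-.2438,.0984))):
    P=cloud(f)-np.array(t); z=np.load(f'pics/{f}.npz'); d=z['d']
    dark=z['p'].max(2)<70
    m=(d>0)&dark&(abs(P[...,0])<.11)&(abs(P[...,1])<.11)&(P[...,2]>-.03)
    q=P[m]; print(f,len(q),'zmin',np.sort(q[:,2])[:200:40].round(4))
    for lo in np.arange(0,.15,.015):
        k=q[(q[:,2]>=lo)&(q[:,2]<lo+.015)]
        if len(k): print('  ',round(lo,3),len(k),k.min(0)[:2].round(3),k.max(0)[:2].round(3))
```

```text
scene0 1928 zmin [0.0356 0.0455 0.054  0.0635 0.0721]
   0.03 37 [-0.028 -0.06 ] [0.03  0.048]
   0.045 69 [-0.029 -0.061] [0.028 0.046]
   0.06 64 [-0.027 -0.062] [0.029 0.053]
   0.075 61 [-0.028 -0.066] [0.029 0.052]
   0.09 68 [-0.059 -0.096] [0.061 0.064]
   0.105 214 [-0.06  -0.096] [0.06  0.057]
   0.12 196 [-0.062 -0.101] [0.062 0.07 ]
   0.135 225 [-0.061 -0.102] [0.059 0.056]
w0 41126 zmin [0.0333 0.0346 0.0354 0.0358 0.0363]
   0.03 994 [-0.03  -0.051] [0.025 0.056]
   0.045 2096 [-0.031 -0.051] [0.025 0.058]
   0.06 2272 [-0.032 -0.053] [0.025 0.059]
   0.075 2415 [-0.032 -0.054] [0.03 0.06]
   0.09 3323 [-0.06  -0.062] [0.031 0.086]
   0.105 9954 [-0.059 -0.056] [0.019 0.081]
   0.12 17157 [-0.054 -0.058] [0.009 0.07 ]
   0.135 2915 [-0.041 -0.041] [-0.001  0.057]
w1 41138 zmin [0.0328 0.0346 0.0353 0.0359 0.0364]
   0.03 994 [-0.03 -0.05] [0.025 0.057]
   0.045 2091 [-0.031 -0.051] [0.025 0.058]
   0.06 2252 [-0.032 -0.053] [0.025 0.059]
   0.075 2438 [-0.033 -0.054] [0.029 0.061]
   0.09 3263 [-0.06  -0.062] [0.031 0.086]
   0.105 9936 [-0.058 -0.056] [0.02  0.082]
   
[... 582 characters left out ...]
   0.045 166 [-0.011 -0.025] [0.01  0.021]
   0.06 127 [-0.011 -0.026] [0.008 0.02 ]
   0.075 58 [-0.011 -0.027] [0.001 0.019]
   0.09 193 [-0.034 -0.088] [0.034 0.081]
   0.105 586 [-0.035 -0.089] [0.034 0.081]
   0.12 573 [-0.035 -0.096] [0.034 0.088]
   0.135 950 [-0.035 -0.096] [0.034 0.088]
w3 30789 zmin [0.0346 0.0367 0.0387 0.0401 0.0415]
   0.03 282 [-0.011 -0.021] [0.004 0.02 ]
   0.045 1311 [-0.011 -0.023] [0.008 0.022]
   0.06 1380 [-0.011 -0.023] [-0.003  0.022]
   0.075 758 [-0.011 -0.02 ] [0.01  0.019]
   0.09 3896 [-0.034 -0.081] [0.011 0.08 ]
   0.105 9245 [-0.035 -0.08 ] [0.004 0.079]
   0.12 11005 [-0.035 -0.056] [-0.015  0.057]
   0.135 2912 [-0.025 -0.053] [-0.021  0.053]
```

The offset is constant: the finger tips sit 34 mm short of the reported TCP, in both axes and at every pose. So tip z = reported z + 0.034. I'll open and go down another 34 mm.

>>> {"op": "arm_command", "data": {
  "targets": [
    {"dx":0,"dy":0.001,"dz":0,"wx":0,"wy":0,"wz":0},
    {"dx":0,"dy":0,"dz":0,"wx":0,"wy":0,"wz":0},
    {"dx":0,"dy":0,"dz":0,"wx":0,"wy":0,"wz":0},
    {"dx":0,"dy":0,"dz":0,"wx":0,"wy":0,"wz":0},
    {"dx":0,"dy":0,"dz":0,"wx":0,"wy":0,"wz":0},
    {"dx":0,"dy":0,"dz":0.008,"wx":0,"wy":0,"wz":0},
    {"dx":0,"dy":0,"dz":0.01,"wx":0,"wy":0,"wz":0},
    {"dx":0,"dy":0,"dz":0.01,"wx":0,"wy":0,"wz":0},
    {"dx":0,"dy":0,"dz":0.006,"wx":0,"wy":0,"wz":0},
    {"dx":0,"dy":0,"dz":0,"wx":0,"wy":0,"wz":0},
    {"dx":0,"dy":0,"dz":0,"wx":0,"wy":0,"wz":0}
  ],
  "fingers": 0.045
}}

```text
time_s: 5.75
tool_pos: [0.4313, -0.2427, 0.0637]
orientation: [-0.002, -3.14, -0.001]
force: [-0.2, -0.3, -0.0]
gripper_width: 0.512
grip_force: 0.0
```

>>> {"op": "arm_command", "data": {
  "targets": [
    {"dx":0,"dy":0,"dz":0,"wx":0,"wy":0,"wz":0},
    {"dx":0,"dy":0,"dz":0,"wx":0,"wy":0,"wz":0},
    {"dx":0,"dy":0,"dz":0,"wx":0,"wy":0,"wz":0},
    {"dx":0,"dy":0,"dz":0,"wx":0,"wy":0,"wz":0},
    {"dx":0,"dy":0,"dz":0,"wx":0,"wy":0,"wz":0},
    {"dx":0,"dy":0,"dz":0,"wx":0,"wy":0,"wz":0}
  ],
  "fingers": 0.015,
  "newtons": 12
}}

```text
time_s: 6.25
tool_pos: [0.4321, -0.2429, 0.0647]
orientation: [0.001, 3.141, -0.0]
force: [-0.4, 0.5, 2.8]
gripper_width: 0.268
grip_force: 12.0
```

Gripped: 23.6 mm wide at 12 N. Next I lift and check the saucer positions from the earlier wrist picture.

>>> {"op": "arm_command", "data": {
  "targets": [
    {"dx":0,"dy":0,"dz":-0.002,"wx":0,"wy":0,"wz":0},
    {"dx":0,"dy":0,"dz":-0.005,"wx":0,"wy":0,"wz":0},
    {"dx":0,"dy":0,"dz":-0.01,"wx":0,"wy":0,"wz":0},
    {"dx":0,"dy":0,"dz":-0.015,"wx":0,"wy":0,"wz":0},
    {"dx":0,"dy":0,"dz":-0.01,"wx":0,"wy":0,"wz":0},
    {"dx":0,"dy":0,"dz":-0.005,"wx":0,"wy":0,"wz":0},
    {"dx":0,"dy":0,"dz":0,"wx":0,"wy":0,"wz":0}
  ]
}}

```text
time_s: 6.83
tool_pos: [0.4328, -0.2432, 0.1128]
orientation: [0.001, 3.139, -0.001]
force: [0.8, 0.2, -0.0]
gripper_width: 0.266
grip_force: 12.0
```

Run:
```python
from h import *
print(onplane('w2',[(470,184),(347.5,305)],.008))
f='w2';p=np.load(f'pics/{f}.npz')['p']
for x,y,r in ((470,184,26),(347,305,26)):
    m=np.zeros(p.shape[:2],np.uint8); m[y-r:y+r,x-r:x+r]=p.min(2)[y-r:y+r,x-r:x+r]>125
    cn=max(cv2.findContours(m,cv2.RETR_EXTERNAL,cv2.CHAIN_APPROX_NONE)[0],key=len); e=cv2.fitEllipse(cn)
    print(e,onplane(f,[e[0]],.008))
P,_=shot('wrist','w4'); s=robot.get_state(); print(s['tool_pos'],s['gripper_width'],s['grip_force'])
```

```text
[[ 0.44317217  0.00925796  0.008     ]
 [ 0.62126878 -0.13865921  0.008     ]]
((470.72894287109375, 183.27658081054688), (36.989646911621094, 43.01141357421875), 46.286746978759766) [[0.44221504 0.01006498 0.008     ]]
((346.83966064453125, 303.876953125), (31.688257217407227, 47.27574157714844), 85.73394775390625) [[ 0.61939136 -0.13974018  0.008     ]]
[ 0.43226547 -0.24284954  0.11195922] 0.2655171054962354 11.999877677299082
```

S1 is at about (0.4415,0.0115). Carrying w1 there.

>>> {"op": "arm_command", "data": {
  "targets": [
    {"dx":-0.009,"dy":0.01,"dz":0,"wx":0,"wy":0,"wz":0},
    {"dx":0,"dy":0.02,"dz":0,"wx":0,"wy":0,"wz":0},
    {"dx":0,"dy":0.025,"dz":0,"wx":0,"wy":0,"wz":0},
    {"dx":0,"dy":0.025,"dz":0,"wx":0,"wy":0,"wz":0},
    {"dx":0,"dy":0.025,"dz":0,"wx":0,"wy":0,"wz":0},
    {"dx":0,"dy":0.025,"dz":0,"wx":0,"wy":0,"wz":0},
    {"dx":0,"dy":0.025,"dz":0,"wx":0,"wy":0,"wz":0},
    {"dx":0,"dy":0.025,"dz":0,"wx":0,"wy":0,"wz":0},
    {"dx":0,"dy":0.025,"dz":0,"wx":0,"wy":0,"wz":0},
    {"dx":0,"dy":0.025,"dz":0,"wx":0,"wy":0,"wz":0},
    {"dx":0,"dy":0.015,"dz":0.005,"wx":0,"wy":0,"wz":0},
    {"dx":0,"dy":0.0095,"dz":0.01,"wx":0,"wy":0,"wz":0},
    {"dx":0,"dy":0,"dz":0.015,"wx":0,"wy":0,"wz":0},
    {"dx":0,"dy":0,"dz":0.02,"wx":0,"wy":0,"wz":0},
    {"dx":0,"dy":0,"dz":0.02,"wx":0,"wy":0,"wz":0},
    {"dx":0,"dy":0,"dz":0.015,"wx":0,"wy":0,"wz":0},
    {"dx":0,"dy":0,"dz":0.01,"wx":0,"wy":0,"wz":0},
    {"dx":0,"dy":0,"dz":0,"wx":0,"wy":0,"wz":0},
    {"dx":0,"dy":0,"dz":0,"wx":0,"wy":0,"wz":0},
    {"dx":0,"dy":0,"dz":0,"wx":0,"wy":0,"wz":0}
  ]
}}

```text
time_s: 8.55
tool_pos: [0.4414, 0.0114, 0.0167]
orientation: [0.002, 3.141, -0.0]
force: [-0.1, -0.2, -0.1]
gripper_width: 0.268
grip_force: 12.0
```

Run:
```python
from h import *
s=robot.get_state(); print(s['tool_pos'],s['orientation'],s['gripper_width'],s['qpos'].round(2))
p,_=shot('wrist','w5'); q,_=shot('scene','s5'); t,_=shot('top','t5')
a=cv2.resize(p[60:340,120:440],(457,400)); b=cv2.resize(q[190:310,200:300],(333,400),interpolation=3)
cv2.imwrite('pics/c5.png',np.hstack([a,b])[:,:,::-1])
```

```text
[0.44138496 0.01144458 0.01670191] [ 1.94811784e-03  3.14095304e+00 -1.40441032e-04] 0.26794589791507945 [-0.3   0.54  0.21  2.2  -0.26  0.43  1.69]
```

View pics/c5.png

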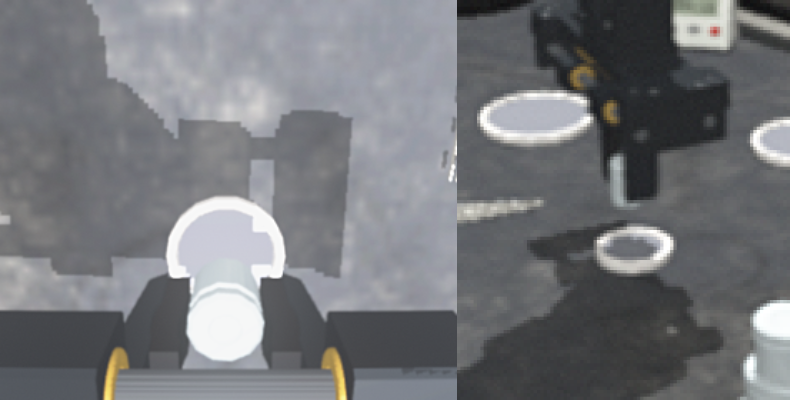

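w1 is held upright and centred over S1 in both views. Lowering it.

>>> {"op": "arm_command", "data": {
  "targets": [
    {"dx":0,"dy":0,"dz":0.008,"wx":0,"wy":0,"wz":0},
    {"dx":0,"dy":0,"dz":0.01,"wx":0,"wy":0,"wz":0},
    {"dx":0,"dy":0,"dz":0.008,"wx":0,"wy":0,"wz":0},
    {"dx":0,"dy":0,"dz":0.004,"wx":0,"wy":0,"wz":0},
    {"dx":0,"dy":0,"dz":0.003,"wx":0,"wy":0,"wz":0},
    {"dx":0,"dy":0,"dz":0.002,"wx":0,"wy":0,"wz":0},
    {"dx":0,"dy":0,"dz":0,"wx":0,"wy":0,"wz":0},
    {"dx":0,"dy":0,"dz":0,"wx":0,"wy":0,"wz":0},
    {"dx":0,"dy":0,"dz":0,"wx":0,"wy":0,"wz":0}
  ]
}}

```text
time_s: 9.45
tool_pos: [0.4412, 0.0117, -0.0185]
orientation: [0.001, 3.141, 0.0]
force: [0.0, 0.4, -1.8]
gripper_width: 0.269
grip_force: 12.0
```

>>> {"op": "arm_command", "data": {
  "targets": [
    {"dx":0,"dy":0,"dz":0.001,"wx":0,"wy":0,"wz":0},
    {"dx":0,"dy":0,"dz":0,"wx":0,"wy":0,"wz":0},
    {"dx":0,"dy":0,"dz":0,"wx":0,"wy":0,"wz":0}
  ]
}}

```text
time_s: 9.7
tool_pos: [0.4411, 0.0117, -0.0196]
orientation: [0.001, 3.141, 0.0]
force: [-0.0, -0.7, -0.9]
gripper_width: 0.271
grip_force: 12.0
```

>>> {"op": "arm_command", "data": {
  "targets": [
    {"dx":0,"dy":0,"dz":0.001,"wx":0,"wy":0,"wz":0},
    {"dx":0,"dy":0,"dz":0,"wx":0,"wy":0,"wz":0},
    {"dx":0,"dy":0,"dz":0,"wx":0,"wy":0,"wz":0}
  ]
}}

```text
time_s: 9.95
tool_pos: [0.4412, 0.0117, -0.0204]
orientation: [0.001, 3.141, 0.0]
force: [-0.2, -0.5, 5.2]
gripper_width: 0.267
grip_force: 12.0
```

Run:
```python
from h import *
s=robot.get_state(); print(s['tool_pos'],s['force'],s['moment'])
shot('scene','s6'); P=cloud('s6'); z=np.load('pics/s6.npz');d=z['d']
m=(d>0)&(np.hypot(P[...,0]-.4415,P[...,1]-.0115)<.02)&(z['p'].min(2)>70)&(P[...,2]>.008)
q=P[m]; print(len(q),q.min(0),q.max(0))
```

```text
[ 0.4411569   0.01173786 -0.02041235] [-0.17081782 -0.46756846  5.1702257 ] [0.08569209 0.14443114 0.04087829]
98 [ 0.42620196 -0.00776653  0.00800228] [0.45370559 0.02853207 0.50626541]
```

Contact at 5 N. Release, rise and return to the pile for w2.

>>> {"op": "arm_command", "data": {
  "targets": [
    {"dx":0,"dy":0,"dz":0,"wx":0,"wy":0,"wz":0},
    {"dx":0,"dy":0,"dz":0,"wx":0,"wy":0,"wz":0},
    {"dx":0,"dy":0,"dz":0,"wx":0,"wy":0,"wz":0},
    {"dx":0,"dy":0,"dz":0,"wx":0,"wy":0,"wz":0},
    {"dx":0,"dy":0,"dz":-0.005,"wx":0,"wy":0,"wz":0},
    {"dx":0,"dy":0,"dz":-0.015,"wx":0,"wy":0,"wz":0},
    {"dx":0,"dy":0,"dz":-0.03,"wx":0,"wy":0,"wz":0},
    {"dx":0,"dy":0,"dz":-0.035,"wx":0,"wy":0,"wz":0},
    {"dx":0,"dy":0,"dz":-0.035,"wx":0,"wy":0,"wz":0},
    {"dx":0,"dy":0,"dz":-0.025,"wx":0,"wy":0,"wz":0},
    {"dx":0,"dy":0,"dz":0,"wx":0,"wy":0,"wz":0}
  ],
  "fingers": 0.056
}}

```text
time_s: 10.92
tool_pos: [0.4441, 0.012, 0.1288]
orientation: [0.002, 3.134, 0.003]
force: [0.5, 0.0, -0.1]
gripper_width: 0.641
grip_force: 0.0
```

>>> {"op": "arm_command", "data": {
  "targets": [
    {"dx":0.01,"dy":-0.02,"dz":0,"wx":0,"wy":0,"wz":0},
    {"dx":0,"dy":-0.035,"dz":0,"wx":0,"wy":0,"wz":0},
    {"dx":0,"dy":-0.035,"dz":0,"wx":0,"wy":0,"wz":0},
    {"dx":0,"dy":-0.035,"dz":0,"wx":0,"wy":0,"wz":0},
    {"dx":0,"dy":-0.035,"dz":0,"wx":0,"wy":0,"wz":0},
    {"dx":0,"dy":-0.035,"dz":0,"wx":0,"wy":0,"wz":0},
    {"dx":0,"dy":-0.03,"dz":0,"wx":0,"wy":0,"wz":0},
    {"dx":0,"dy":-0.02,"dz":0,"wx":0,"wy":0,"wz":0},
    {"dx":0,"dy":-0.01,"dz":0,"wx":0,"wy":0,"wz":0},
    {"dx":0,"dy":0,"dz":0,"wx":0,"wy":0,"wz":0},
    {"dx":0,"dy":0,"dz":0,"wx":0,"wy":0,"wz":0}
  ]
}}

```text
time_s: 11.83
tool_pos: [0.4305, -0.2423, 0.1239]
orientation: [-0.001, -3.141, -0.002]
force: [0.4, 0.2, 0.4]
gripper_width: 0.642
grip_force: 0.0
```

```bash
cat > look.py <<'E'
from h import *
import sys
s=robot.get_state(); n=sys.argv[1]; print(s['time_s'],s['tool_pos'],s['orientation'],s['gripper_width'])
shot('wrist','w'+n); shot('top','t'+n)
P=cloud('w'+n); d=np.load(f'pics/w{n}.npz')['d']
m=(d>0)&(np.hypot(P[...,0]-.433,P[...,1]+.242)<.05)
for a in (.12,.09,.06,.03):
    q=P[m&(abs(P[...,2]-a)<.003)]
    if len(q)>30: lo,hi=np.percentile(q,1,axis=0),np.percentile(q,99,axis=0); print(a,len(q),lo.round(4),hi.round(4),((lo+hi)/2).round(4))
P=cloud('t'+n); z=np.load(f'pics/t{n}.npz'); d=z['d']
for i,(x,y) in enumerate([(.4415,.0115),(.624,-.1385),(.624,.116),(.453,.257)]):
    m=(d>0)&(np.hypot(P[...,0]-x,P[...,1]-y)<.05)&(P[...,2]>.02)&(P[...,2]<.045); q=P[m]
    if len(q): print('saucer',i+1,len(q),np.median(q,0).round(4),q[:,2].max().round(4),q.min(0).round(3),q.max(0).round(3))
E
python3 look.py 7
```

```text
11.8333 [ 0.4305038  -0.24230537  0.12385098] [-1.36928640e-03 -3.14067785e+00 -1.52661371e-03] 0.6418989389328136
0.09 1881 [ 0.4156 -0.2599  0.0874] [ 0.4484 -0.2269  0.0906] [ 0.432  -0.2434  0.089 ]
0.06 817 [ 0.4105 -0.2682  0.0571] [ 0.4464 -0.22    0.0623] [ 0.4284 -0.2441  0.0597]
0.03 857 [ 0.4052 -0.2745  0.0272] [ 0.4493 -0.2131  0.032 ] [ 0.4272 -0.2438  0.0296]
saucer 1 42 [0.4403 0.0119 0.035 ] 0.0434 [0.43  0.002 0.024] [0.45  0.022 0.043]
```

w1 stands in S1 with its top at 0.035. Pile w2 is at (0.432,-0.2434). Descending and gripping.

>>> {"op": "arm_command", "data": {
  "targets": [
    {"dx":-0.0015,"dy":-0.001,"dz":0.015,"wx":0,"wy":0,"wz":0},
    {"dx":0,"dy":0,"dz":0.025,"wx":0,"wy":0,"wz":0},
    {"dx":0,"dy":0,"dz":0.025,"wx":0,"wy":0,"wz":0},
    {"dx":0,"dy":0,"dz":0.013,"wx":0,"wy":0,"wz":0},
    {"dx":0,"dy":0,"dz":0.008,"wx":0,"wy":0,"wz":0},
    {"dx":0,"dy":0,"dz":0.003,"wx":0,"wy":0,"wz":0},
    {"dx":0,"dy":0,"dz":0,"wx":0,"wy":0,"wz":0},
    {"dx":0,"dy":0,"dz":0,"wx":0,"wy":0,"wz":0},
    {"dx":0,"dy":0,"dz":0,"wx":0,"wy":0,"wz":0}
  ]
}}

```text
time_s: 12.68
tool_pos: [0.4331, -0.2444, 0.0362]
orientation: [0.001, 3.14, -0.001]
force: [0.6, 0.2, -0.2]
gripper_width: 0.636
grip_force: 0.0
```

>>> {"op": "arm_command", "data": {
  "targets": [
    {"dx":0,"dy":0,"dz":0,"wx":0,"wy":0,"wz":0},
    {"dx":0,"dy":0,"dz":0,"wx":0,"wy":0,"wz":0},
    {"dx":0,"dy":0,"dz":0,"wx":0,"wy":0,"wz":0},
    {"dx":0,"dy":0,"dz":0,"wx":0,"wy":0,"wz":0},
    {"dx":0,"dy":0,"dz":0,"wx":0,"wy":0,"wz":0},
    {"dx":0,"dy":0,"dz":0,"wx":0,"wy":0,"wz":0}
  ],
  "fingers": 0.026,
  "newtons": 15
}}

```text
time_s: 13.18
tool_pos: [0.4325, -0.2443, 0.0356]
orientation: [0.001, 3.141, 0.0]
force: [-0.8, 0.1, 5.9]
gripper_width: 0.4
grip_force: 15.0
```

>>> {"op": "arm_command", "data": {
  "targets": [
    {"dx":0,"dy":0,"dz":-0.002,"wx":0,"wy":0,"wz":0},
    {"dx":0,"dy":0,"dz":-0.006,"wx":0,"wy":0,"wz":0},
    {"dx":0,"dy":0,"dz":-0.014,"wx":0,"wy":0,"wz":0},
    {"dx":0,"dy":0,"dz":-0.02,"wx":0,"wy":0,"wz":0},
    {"dx":0,"dy":0,"dz":-0.014,"wx":0,"wy":0,"wz":0},
    {"dx":-0.005,"dy":0.003,"dz":-0.004,"wx":0,"wy":0,"wz":0},
    {"dx":-0.014,"dy":0.008,"dz":0,"wx":0,"wy":0,"wz":0},
    {"dx":-0.02,"dy":0.011,"dz":0,"wx":0,"wy":0,"wz":0},
    {"dx":-0.02,"dy":0.011,"dz":0,"wx":0,"wy":0,"wz":0},
    {"dx":-0.02,"dy":0.011,"dz":0,"wx":0,"wy":0,"wz":0},
    {"dx":-0.02,"dy":0.011,"dz":0,"wx":0,"wy":0,"wz":0},
    {"dx":-0.02,"dy":0.011,"dz":0,"wx":0,"wy":0,"wz":0},
    {"dx":-0.02,"dy":0.011,"dz":0,"wx":0,"wy":0,"wz":0},
    {"dx":-0.02,"dy":0.011,"dz":0,"wx":0,"wy":0,"wz":0},
    {"dx":-0.02,"dy":0.011,"dz":0,"wx":0,"wy":0,"wz":0},
    {"dx":-0.012,"dy":0.007,"dz":0,"wx":0,"wy":0,"wz":0},
    {"dx":0,"dy":0,"dz":0.01,"wx":0,"wy":0,"wz":0},
    {"dx":0,"dy":0,"dz":0.015,"wx":0,"wy":0,"wz":0},
    {"dx":0,"dy":0,"dz":0,"wx":0,"wy":0,"wz":0},
    {"dx":0,"dy":0,"dz":0,"wx":0,"wy":0,"wz":0}
  ]
}}

```text
time_s: 14.85
tool_pos: [0.6213, -0.1388, 0.0688]
orientation: [-0.003, -3.138, -0.0]
force: [-0.0, 0.6, -0.3]
gripper_width: 0.402
grip_force: 15.0
```

Run:
```python
from h import *
s=robot.get_state(); print(s['tool_pos'],s['orientation'],s['gripper_width'],s['qpos'].round(2))
p,_=shot('wrist','w8'); q,_=shot('scene','s8')
P=cloud('w8');z=np.load('pics/w8.npz');d=z['d']
m=(d>0)&(np.hypot(P[...,0]-.6235,P[...,1]+.1385)<.04)&(P[...,2]>.003)&(P[...,2]<.012)
k=P[m]; print(len(k),k.min(0),k.max(0))
a=cv2.resize(p[60:340,120:440],(457,400)); b=cv2.resize(q[190:310,300:400],(333,400),interpolation=3)
cv2.imwrite('pics/c8.png',np.hstack([a,b])[:,:,::-1])
```

```text
[ 0.62128061 -0.138833    0.06880177] [-2.70425477e-03 -3.13798493e+00 -1.96011647e-04] 0.40200142541323464 [-0.08  0.7   0.34  1.68 -0.3   0.82  1.95]
3864 [ 0.59461362 -0.17016326  0.00301174] [ 0.64778885 -0.10721152  0.0093268 ]
```

View pics/c8.png

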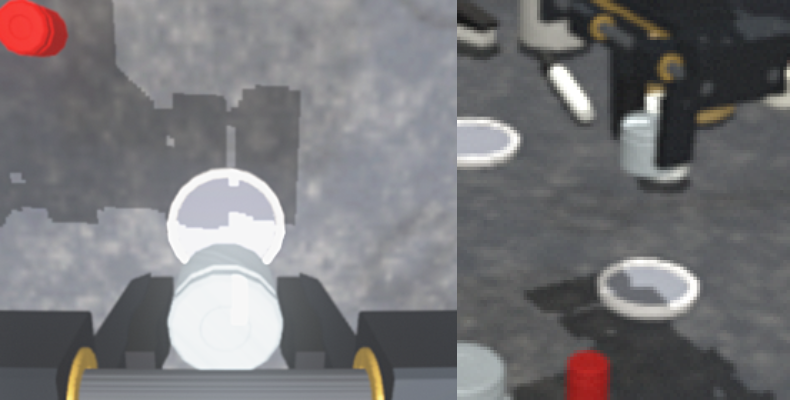

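w2 is held upright over S2, with the saucer centre at about (0.625,-0.1387). Lowering it.

>>> {"op": "arm_command", "data": {
  "targets": [
    {"dx":-0.003,"dy":0,"dz":0.012,"wx":0,"wy":0,"wz":0},
    {"dx":0,"dy":0,"dz":0.018,"wx":0,"wy":0,"wz":0},
    {"dx":0,"dy":0,"dz":0.02,"wx":0,"wy":0,"wz":0},
    {"dx":0,"dy":0,"dz":0.015,"wx":0,"wy":0,"wz":0},
    {"dx":0,"dy":0,"dz":0.01,"wx":0,"wy":0,"wz":0},
    {"dx":0,"dy":0,"dz":0.005,"wx":0,"wy":0,"wz":0},
    {"dx":0,"dy":0,"dz":0.004,"wx":0,"wy":0,"wz":0},
    {"dx":0,"dy":0,"dz":0.0015,"wx":0,"wy":0,"wz":0},
    {"dx":0,"dy":0,"dz":0,"wx":0,"wy":0,"wz":0},
    {"dx":0,"dy":0,"dz":0,"wx":0,"wy":0,"wz":0},
    {"dx":0,"dy":0,"dz":0,"wx":0,"wy":0,"wz":0}
  ]
}}

```text
time_s: 15.87
tool_pos: [0.627, -0.1385, -0.0144]
orientation: [0.001, 3.14, -0.0]
force: [0.6, -0.3, 0.0]
gripper_width: 0.403
grip_force: 15.0
```

>>> {"op": "arm_command", "data": {
  "targets": [
    {"dx":0,"dy":0,"dz":0.001,"wx":0,"wy":0,"wz":0},
    {"dx":0,"dy":0,"dz":0,"wx":0,"wy":0,"wz":0},
    {"dx":0,"dy":0,"dz":0,"wx":0,"wy":0,"wz":0}
  ]
}}

```text
time_s: 16.12
tool_pos: [0.6265, -0.1384, -0.016]
orientation: [0.001, 3.141, 0.0]
force: [0.9, -0.3, -0.6]
gripper_width: 0.401
grip_force: 15.0
```

>>> {"op": "arm_command", "data": {
  "targets": [
    {"dx":0.001,"dy":0,"dz":0.001,"wx":0,"wy":0,"wz":0},
    {"dx":0,"dy":0,"dz":0.001,"wx":0,"wy":0,"wz":0},
    {"dx":0,"dy":0,"dz":0,"wx":0,"wy":0,"wz":0},
    {"dx":0,"dy":0,"dz":0,"wx":0,"wy":0,"wz":0}
  ]
}}

```text
time_s: 16.45
tool_pos: [0.6253, -0.1384, -0.0183]
orientation: [-0.001, -3.141, -0.0]
force: [0.3, -0.9, 0.2]
gripper_width: 0.405
grip_force: 15.0
```

>>> {"op": "arm_command", "data": {
  "targets": [
    {"dx":0,"dy":0,"dz":0.001,"wx":0,"wy":0,"wz":0},
    {"dx":0,"dy":0,"dz":0,"wx":0,"wy":0,"wz":0},
    {"dx":0,"dy":0,"dz":0,"wx":0,"wy":0,"wz":0}
  ]
}}

```text
time_s: 16.7
tool_pos: [0.6254, -0.1384, -0.0192]
orientation: [-0.001, -3.142, 0.0]
force: [0.7, 0.8, -1.0]
gripper_width: 0.401
grip_force: 15.0
```

>>> {"op": "arm_command", "data": {
  "targets": [
    {"dx":0,"dy":0,"dz":0.001,"wx":0,"wy":0,"wz":0},
    {"dx":0,"dy":0,"dz":0,"wx":0,"wy":0,"wz":0},
    {"dx":0,"dy":0,"dz":0,"wx":0,"wy":0,"wz":0}
  ]
}}

```text
time_s: 16.95
tool_pos: [0.6254, -0.1385, -0.0193]
orientation: [0.001, 3.142, 0.0]
force: [-1.8, 0.8, 7.2]
gripper_width: 0.404
grip_force: 15.0
```

Contact at 7 N. Release, rise and return for w3.

>>> {"op": "arm_command", "data": {
  "targets": [
    {"dx":0,"dy":0,"dz":0,"wx":0,"wy":0,"wz":0},
    {"dx":0,"dy":0,"dz":0,"wx":0,"wy":0,"wz":0},
    {"dx":0,"dy":0,"dz":0,"wx":0,"wy":0,"wz":0},
    {"dx":0,"dy":0,"dz":0,"wx":0,"wy":0,"wz":0},
    {"dx":0,"dy":0,"dz":-0.005,"wx":0,"wy":0,"wz":0},
    {"dx":0,"dy":0,"dz":-0.015,"wx":0,"wy":0,"wz":0},
    {"dx":0,"dy":0,"dz":-0.03,"wx":0,"wy":0,"wz":0},
    {"dx":0,"dy":0,"dz":-0.035,"wx":0,"wy":0,"wz":0},
    {"dx":0,"dy":0,"dz":-0.035,"wx":0,"wy":0,"wz":0},
    {"dx":0.006,"dy":-0.0035,"dz":-0.02,"wx":0,"wy":0,"wz":0},
    {"dx":0.025,"dy":-0.014,"dz":0,"wx":0,"wy":0,"wz":0},
    {"dx":0.03,"dy":-0.016,"dz":0,"wx":0,"wy":0,"wz":0},
    {"dx":0.03,"dy":-0.016,"dz":0,"wx":0,"wy":0,"wz":0},
    {"dx":0.03,"dy":-0.016,"dz":0,"wx":0,"wy":0,"wz":0},
    {"dx":0.03,"dy":-0.016,"dz":0,"wx":0,"wy":0,"wz":0},
    {"dx":0.025,"dy":-0.014,"dz":0,"wx":0,"wy":0,"wz":0},
    {"dx":0.0155,"dy":-0.01,"dz":0,"wx":0,"wy":0,"wz":0},
    {"dx":0,"dy":0,"dz":0,"wx":0,"wy":0,"wz":0},
    {"dx":0,"dy":0,"dz":0,"wx":0,"wy":0,"wz":0},
    {"dx":0,"dy":0,"dz":0,"wx":0,"wy":0,"wz":0}
  ],
  "fingers": 0.07
}}

```text
time_s: 18.62
tool_pos: [0.4353, -0.2433, 0.1206]
orientation: [-0.0, 3.14, -0.0]
force: [0.4, -0.1, 0.8]
gripper_width: 0.799
grip_force: 0.0
```

```bash
python3 look.py 9
```

```text
18.6167 [ 0.43529288 -0.24328871  0.12062179] [-1.87674490e-04  3.13962668e+00 -4.61725572e-05] 0.7990446746310762
0.06 3011 [ 0.4115 -0.2671  0.0575] [ 0.4575 -0.2208  0.0608] [ 0.4345 -0.2439  0.0592]
0.03 898 [ 0.4052 -0.2751  0.0273] [ 0.4495 -0.2129  0.0323] [ 0.4274 -0.244   0.0298]
saucer 1 42 [0.4403 0.012  0.0342] 0.0441 [0.431 0.002 0.027] [0.45  0.022 0.044]
saucer 2 98 [ 0.6237 -0.1376  0.0343] 0.0417 [ 0.606 -0.156  0.023] [ 0.641 -0.121  0.042]
saucer 4 1 [0.4125 0.272  0.0224] 0.0224 [0.412 0.272 0.022] [0.412 0.272 0.022]
```

w2 stands in S2 with its top at 0.035. w3 is at (0.4345,-0.244).

>>> {"op": "arm_command", "data": {
  "targets": [
    {"dx":0.0005,"dy":-0.0005,"dz":0.015,"wx":0,"wy":0,"wz":0},
    {"dx":0,"dy":0,"dz":0.03,"wx":0,"wy":0,"wz":0},
    {"dx":0,"dy":0,"dz":0.03,"wx":0,"wy":0,"wz":0},
    {"dx":0,"dy":0,"dz":0.02,"wx":0,"wy":0,"wz":0},
    {"dx":0,"dy":0,"dz":0.012,"wx":0,"wy":0,"wz":0},
    {"dx":0,"dy":0,"dz":0.008,"wx":0,"wy":0,"wz":0},
    {"dx":0,"dy":0,"dz":0.001,"wx":0,"wy":0,"wz":0},
    {"dx":0,"dy":0,"dz":0,"wx":0,"wy":0,"wz":0},
    {"dx":0,"dy":0,"dz":0,"wx":0,"wy":0,"wz":0},
    {"dx":0,"dy":0,"dz":0,"wx":0,"wy":0,"wz":0}
  ]
}}

```text
time_s: 19.55
tool_pos: [0.4342, -0.2447, 0.0049]
orientation: [0.001, 3.14, -0.001]
force: [-0.6, -0.1, 0.8]
gripper_width: 0.795
grip_force: 0.0
```

>>> {"op": "arm_command", "data": {
  "targets": [
    {"dx":0,"dy":0,"dz":0,"wx":0,"wy":0,"wz":0},
    {"dx":0,"dy":0,"dz":0,"wx":0,"wy":0,"wz":0},
    {"dx":0,"dy":0,"dz":0,"wx":0,"wy":0,"wz":0},
    {"dx":0,"dy":0,"dz":0,"wx":0,"wy":0,"wz":0},
    {"dx":0,"dy":0,"dz":0,"wx":0,"wy":0,"wz":0},
    {"dx":0,"dy":0,"dz":0,"wx":0,"wy":0,"wz":0}
  ],
  "fingers": 0.04,
  "newtons": 20
}}

```text
time_s: 20.05
tool_pos: [0.4335, -0.2443, 0.0042]
orientation: [0.001, 3.141, 0.0]
force: [-0.7, 1.0, 5.5]
gripper_width: 0.564
grip_force: 20.0
```

>>> {"op": "arm_command", "data": {
  "targets": [
    {"dx":0,"dy":0,"dz":-0.002,"wx":0,"wy":0,"wz":0},
    {"dx":0,"dy":0,"dz":-0.006,"wx":0,"wy":0,"wz":0},
    {"dx":0,"dy":0,"dz":-0.014,"wx":0,"wy":0,"wz":0},
    {"dx":0,"dy":0,"dz":-0.02,"wx":0,"wy":0,"wz":0},
    {"dx":0,"dy":0,"dz":-0.02,"wx":0,"wy":0,"wz":0},
    {"dx":-0.005,"dy":0.009,"dz":-0.014,"wx":0,"wy":0,"wz":0},
    {"dx":-0.01,"dy":0.019,"dz":-0.004,"wx":0,"wy":0,"wz":0},
    {"dx":-0.013,"dy":0.025,"dz":0,"wx":0,"wy":0,"wz":0},
    {"dx":-0.013,"dy":0.025,"dz":0,"wx":0,"wy":0,"wz":0},
    {"dx":-0.013,"dy":0.025,"dz":0,"wx":0,"wy":0,"wz":0},
    {"dx":-0.013,"dy":0.025,"dz":0,"wx":0,"wy":0,"wz":0},
    {"dx":-0.013,"dy":0.025,"dz":0,"wx":0,"wy":0,"wz":0},
    {"dx":-0.013,"dy":0.025,"dz":0,"wx":0,"wy":0,"wz":0},
    {"dx":-0.013,"dy":0.025,"dz":0,"wx":0,"wy":0,"wz":0},
    {"dx":-0.013,"dy":0.025,"dz":0,"wx":0,"wy":0,"wz":0},
    {"dx":-0.013,"dy":0.025,"dz":0,"wx":0,"wy":0,"wz":0},
    {"dx":-0.013,"dy":0.025,"dz":0,"wx":0,"wy":0,"wz":0},
    {"dx":-0.013,"dy":0.025,"dz":0,"wx":0,"wy":0,"wz":0},
    {"dx":-0.013,"dy":0.025,"dz":0,"wx":0,"wy":0,"wz":0},
    {"dx":-0.01,"dy":0.018,"dz":0,"wx":0,"wy":0,"wz":0}
  ]
}}

```text
time_s: 21.72
tool_pos: [0.615, 0.1047, 0.0838]
orientation: [0.002, -3.141, -0.001]
force: [0.0, -0.6, -0.9]
gripper_width: 0.562
grip_force: 20.0
```

>>> {"op": "arm_command", "data": {
  "targets": [
    {"dx":-0.008,"dy":0.012,"dz":0.005,"wx":0,"wy":0,"wz":0},
    {"dx":-0.001,"dy":0.002,"dz":0.01,"wx":0,"wy":0,"wz":0},
    {"dx":0,"dy":0,"dz":0.01,"wx":0,"wy":0,"wz":0},
    {"dx":0,"dy":0,"dz":0,"wx":0,"wy":0,"wz":0},
    {"dx":0,"dy":0,"dz":0,"wx":0,"wy":0,"wz":0},
    {"dx":0,"dy":0,"dz":0,"wx":0,"wy":0,"wz":0}
  ]
}}

```text
time_s: 22.22
tool_pos: [0.6231, 0.1138, 0.0588]
orientation: [-0.004, -3.141, 0.001]
force: [0.6, -0.1, -1.2]
gripper_width: 0.564
grip_force: 20.0
```

Run:
```python
from h import *
s=robot.get_state(); print(s['tool_pos'],s['orientation'],s['gripper_width'],s['qpos'].round(2))
p,_=shot('wrist','w10'); q,_=shot('scene','s10')
P=cloud('w10');z=np.load('pics/w10.npz');d=z['d']
m=(d>0)&(np.hypot(P[...,0]-.6245,P[...,1]-.1165)<.045)&(P[...,2]>.003)&(P[...,2]<.012)
k=P[m]; print(len(k),k.min(0),k.max(0))
a=cv2.resize(p[60:340,120:440],(457,400)); b=cv2.resize(q[150:270,250:350],(333,400),interpolation=3)
cv2.imwrite('pics/c10.png',np.hstack([a,b])[:,:,::-1])
```

```text
[0.62311841 0.11383156 0.05879897] [-4.32120340e-03 -3.14093928e+00  1.39901820e-03] 0.5638091061198567 [-0.49  0.71  0.34  1.69 -0.31  0.79  1.56]
5074 [0.58750025 0.07763765 0.00300635] [0.64799425 0.15519241 0.00906045]
```

View pics/c10.png

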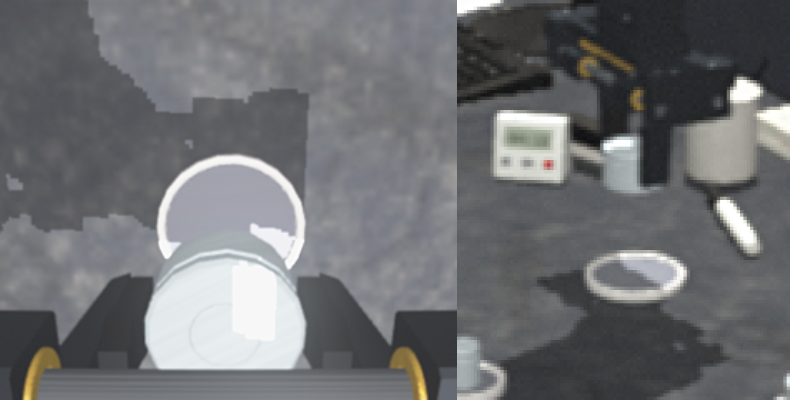

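w3 is held upright just short of S3, whose centre is at about (0.625,0.1164). Correct by 2–3 mm and lower.

>>> {"op": "arm_command", "data": {
  "targets": [
    {"dx":-0.001,"dy":0.0025,"dz":0.01,"wx":0,"wy":0,"wz":0},
    {"dx":0,"dy":0,"dz":0.016,"wx":0,"wy":0,"wz":0},
    {"dx":0,"dy":0,"dz":0.018,"wx":0,"wy":0,"wz":0},
    {"dx":0,"dy":0,"dz":0.013,"wx":0,"wy":0,"wz":0},
    {"dx":0,"dy":0,"dz":0.008,"wx":0,"wy":0,"wz":0},
    {"dx":0,"dy":0,"dz":0.005,"wx":0,"wy":0,"wz":0},
    {"dx":0,"dy":0,"dz":0.004,"wx":0,"wy":0,"wz":0},
    {"dx":0,"dy":0,"dz":0.002,"wx":0,"wy":0,"wz":0},
    {"dx":0,"dy":0,"dz":0,"wx":0,"wy":0,"wz":0},
    {"dx":0,"dy":0,"dz":0,"wx":0,"wy":0,"wz":0},
    {"dx":0,"dy":0,"dz":0,"wx":0,"wy":0,"wz":0}
  ]
}}

```text
time_s: 23.23
tool_pos: [0.6251, 0.1182, -0.0166]
orientation: [0.001, 3.141, 0.0]
force: [0.4, 0.5, -0.8]
gripper_width: 0.562
grip_force: 20.0
```

>>> {"op": "arm_command", "data": {
  "targets": [
    {"dx":0,"dy":0,"dz":0.001,"wx":0,"wy":0,"wz":0},
    {"dx":0,"dy":0,"dz":0,"wx":0,"wy":0,"wz":0},
    {"dx":0,"dy":0,"dz":0,"wx":0,"wy":0,"wz":0}
  ]
}}

```text
time_s: 23.48
tool_pos: [0.6247, 0.1181, -0.018]
orientation: [0.001, 3.141, 0.0]
force: [-0.5, 0.4, -2.3]
gripper_width: 0.559
grip_force: 20.0
```

>>> {"op": "arm_command", "data": {
  "targets": [
    {"dx":0,"dy":-0.001,"dz":0.001,"wx":0,"wy":0,"wz":0},
    {"dx":0,"dy":0,"dz":0,"wx":0,"wy":0,"wz":0},
    {"dx":0,"dy":0,"dz":0,"wx":0,"wy":0,"wz":0}
  ]
}}

```text
time_s: 23.73
tool_pos: [0.6246, 0.1169, -0.0192]
orientation: [-0.002, -3.142, 0.0]
force: [-0.0, -0.7, -2.2]
gripper_width: 0.563
grip_force: 20.0
```

>>> {"op": "arm_command", "data": {
  "targets": [
    {"dx":0,"dy":0,"dz":0.001,"wx":0,"wy":0,"wz":0},
    {"dx":0,"dy":0,"dz":0,"wx":0,"wy":0,"wz":0},
    {"dx":0,"dy":0,"dz":0,"wx":0,"wy":0,"wz":0}
  ]
}}

```text
time_s: 23.98
tool_pos: [0.6245, 0.1171, -0.0203]
orientation: [-0.001, -3.141, 0.0]
force: [0.3, -0.4, -1.3]
gripper_width: 0.561
grip_force: 20.0
```

>>> {"op": "arm_command", "data": {
  "targets": [
    {"dx":0,"dy":0,"dz":0.001,"wx":0,"wy":0,"wz":0},
    {"dx":0,"dy":0,"dz":0,"wx":0,"wy":0,"wz":0},
    {"dx":0,"dy":0,"dz":0,"wx":0,"wy":0,"wz":0}
  ]
}}

```text
time_s: 24.23
tool_pos: [0.6247, 0.1171, -0.0208]
orientation: [0.001, 3.141, 0.0]
force: [-1.5, 0.3, 3.5]
gripper_width: 0.562
grip_force: 20.0
```

Contact at about 5 N after allowing for the carried weight. Release, rise and return for w4.

>>> {"op": "arm_command", "data": {
  "targets": [
    {"dx":0,"dy":0,"dz":0,"wx":0,"wy":0,"wz":0},
    {"dx":0,"dy":0,"dz":0,"wx":0,"wy":0,"wz":0},
    {"dx":0,"dy":0,"dz":0,"wx":0,"wy":0,"wz":0},
    {"dx":0,"dy":0,"dz":0,"wx":0,"wy":0,"wz":0},
    {"dx":0,"dy":0,"dz":0,"wx":0,"wy":0,"wz":0},
    {"dx":0,"dy":0,"dz":-0.005,"wx":0,"wy":0,"wz":0},
    {"dx":0,"dy":0,"dz":-0.015,"wx":0,"wy":0,"wz":0},
    {"dx":0,"dy":0,"dz":-0.03,"wx":0,"wy":0,"wz":0},
    {"dx":0,"dy":0,"dz":-0.035,"wx":0,"wy":0,"wz":0},
    {"dx":0,"dy":0,"dz":-0.035,"wx":0,"wy":0,"wz":0},
    {"dx":0.005,"dy":-0.01,"dz":-0.02,"wx":0,"wy":0,"wz":0},
    {"dx":0.01,"dy":-0.02,"dz":0,"wx":0,"wy":0,"wz":0},
    {"dx":0.016,"dy":-0.03,"dz":0,"wx":0,"wy":0,"wz":0},
    {"dx":0.016,"dy":-0.03,"dz":0,"wx":0,"wy":0,"wz":0},
    {"dx":0.016,"dy":-0.03,"dz":0,"wx":0,"wy":0,"wz":0},
    {"dx":0.016,"dy":-0.03,"dz":0,"wx":0,"wy":0,"wz":0},
    {"dx":0.016,"dy":-0.03,"dz":0,"wx":0,"wy":0,"wz":0},
    {"dx":0.016,"dy":-0.03,"dz":0,"wx":0,"wy":0,"wz":0},
    {"dx":0.016,"dy":-0.03,"dz":0,"wx":0,"wy":0,"wz":0},
    {"dx":0.016,"dy":-0.03,"dz":0,"wx":0,"wy":0,"wz":0}
  ],
  "fingers": 0.086
}}

```text
time_s: 25.9
tool_pos: [0.4808, -0.1542, 0.1202]
orientation: [0.001, 3.14, 0.0]
force: [0.4, 0.3, -0.4]
gripper_width: 0.979
grip_force: 0.0
```

>>> {"op": "arm_command", "data": {
  "targets": [
    {"dx":0.016,"dy":-0.03,"dz":0,"wx":0,"wy":0,"wz":0},
    {"dx":0.016,"dy":-0.03,"dz":0,"wx":0,"wy":0,"wz":0},
    {"dx":0.01,"dy":-0.02,"dz":0,"wx":0,"wy":0,"wz":0},
    {"dx":0.0035,"dy":-0.011,"dz":0,"wx":0,"wy":0,"wz":0},
    {"dx":0,"dy":0,"dz":0,"wx":0,"wy":0,"wz":0},
    {"dx":0,"dy":0,"dz":0,"wx":0,"wy":0,"wz":0},
    {"dx":0,"dy":0,"dz":0,"wx":0,"wy":0,"wz":0}
  ]
}}

```text
time_s: 26.48
tool_pos: [0.4371, -0.242, 0.119]
orientation: [-0.003, 3.141, 0.001]
force: [0.2, 0.8, 0.2]
gripper_width: 0.976
grip_force: 0.0
```

```bash
python3 look.py 11
```

```text
26.4833 [ 0.43705594 -0.2420111   0.11900899] [-2.61654698e-03  3.14088417e+00  1.34628032e-03] 0.9755320080526757
0.03 4090 [ 0.4064 -0.2735  0.0274] [ 0.4653 -0.2144  0.0308] [ 0.4359 -0.2439  0.0291]
saucer 1 41 [0.4403 0.0119 0.0346] 0.0444 [0.431 0.002 0.025] [0.45  0.022 0.044]
saucer 2 100 [ 0.624  -0.1373  0.0352] 0.0444 [ 0.606 -0.157  0.02 ] [ 0.641 -0.121  0.044]
saucer 3 184 [0.6252 0.1166 0.0338] 0.0427 [0.6   0.094 0.021] [0.65  0.14  0.043]
```

w3 stands in S3. w4 is at (0.436,-0.244), where the commanded pose already is. Descending.

>>> {"op": "arm_command", "data": {
  "targets": [
    {"dx":0,"dy":0,"dz":0.015,"wx":0,"wy":0,"wz":0},
    {"dx":0,"dy":0,"dz":0.03,"wx":0,"wy":0,"wz":0},
    {"dx":0,"dy":0,"dz":0.03,"wx":0,"wy":0,"wz":0},
    {"dx":0,"dy":0,"dz":0.02,"wx":0,"wy":0,"wz":0},
    {"dx":0,"dy":0,"dz":0,"wx":0,"wy":0,"wz":0},
    {"dx":0,"dy":0,"dz":0,"wx":0,"wy":0,"wz":0},
    {"dx":0,"dy":0,"dz":0,"wx":0,"wy":0,"wz":0}
  ]
}}

```text
time_s: 27.17
tool_pos: [0.4368, -0.2437, 0.0248]
orientation: [-0.0, 3.14, -0.001]
force: [0.9, -0.5, -0.3]
gripper_width: 0.975
grip_force: 0.0
```

Centred to 1 mm. I go down the last 49 mm and close.

>>> {"op": "arm_command", "data": {
  "targets": [
    {"dx":0,"dy":0,"dz":0.012,"wx":0,"wy":0,"wz":0},
    {"dx":0,"dy":0,"dz":0.014,"wx":0,"wy":0,"wz":0},
    {"dx":0,"dy":0,"dz":0.012,"wx":0,"wy":0,"wz":0},
    {"dx":0,"dy":0,"dz":0.007,"wx":0,"wy":0,"wz":0},
    {"dx":0,"dy":0,"dz":0.004,"wx":0,"wy":0,"wz":0},
    {"dx":0,"dy":0,"dz":0,"wx":0,"wy":0,"wz":0},
    {"dx":0,"dy":0,"dz":0,"wx":0,"wy":0,"wz":0},
    {"dx":0,"dy":0,"dz":0,"wx":0,"wy":0,"wz":0}
  ]
}}

```text
time_s: 27.83
tool_pos: [0.4362, -0.244, -0.0248]
orientation: [0.001, 3.141, -0.001]
force: [0.4, -0.5, -0.6]
gripper_width: 0.979
grip_force: 0.0
```

>>> {"op": "arm_command", "data": {
  "targets": [
    {"dx":0,"dy":0,"dz":0,"wx":0,"wy":0,"wz":0},
    {"dx":0,"dy":0,"dz":0,"wx":0,"wy":0,"wz":0},
    {"dx":0,"dy":0,"dz":0,"wx":0,"wy":0,"wz":0},
    {"dx":0,"dy":0,"dz":0,"wx":0,"wy":0,"wz":0},
    {"dx":0,"dy":0,"dz":0,"wx":0,"wy":0,"wz":0},
    {"dx":0,"dy":0,"dz":0,"wx":0,"wy":0,"wz":0}
  ],
  "fingers": 0.054,
  "newtons": 25
}}

```text
time_s: 28.33
tool_pos: [0.436, -0.2438, -0.025]
orientation: [0.001, 3.141, -0.0]
force: [0.1, 0.0, 3.2]
gripper_width: 0.717
grip_force: 25.0
```

>>> {"op": "arm_command", "data": {
  "targets": [
    {"dx":0,"dy":0,"dz":-0.002,"wx":0,"wy":0,"wz":0},
    {"dx":0,"dy":0,"dz":-0.006,"wx":0,"wy":0,"wz":0},
    {"dx":0,"dy":0,"dz":-0.014,"wx":0,"wy":0,"wz":0},
    {"dx":0,"dy":0,"dz":-0.02,"wx":0,"wy":0,"wz":0},
    {"dx":0,"dy":0,"dz":-0.02,"wx":0,"wy":0,"wz":0},
    {"dx":0,"dy":0.007,"dz":-0.018,"wx":0,"wy":0,"wz":0},
    {"dx":-0.001,"dy":0.015,"dz":-0.01,"wx":0,"wy":0,"wz":0},
    {"dx":-0.001,"dy":0.022,"dz":0,"wx":0,"wy":0,"wz":0},
    {"dx":-0.001,"dy":0.026,"dz":0,"wx":0,"wy":0,"wz":0},
    {"dx":-0.001,"dy":0.026,"dz":0,"wx":0,"wy":0,"wz":0},
    {"dx":-0.001,"dy":0.026,"dz":0,"wx":0,"wy":0,"wz":0},
    {"dx":-0.001,"dy":0.026,"dz":0,"wx":0,"wy":0,"wz":0},
    {"dx":-0.001,"dy":0.026,"dz":0,"wx":0,"wy":0,"wz":0},
    {"dx":-0.001,"dy":0.026,"dz":0,"wx":0,"wy":0,"wz":0},
    {"dx":-0.001,"dy":0.026,"dz":0,"wx":0,"wy":0,"wz":0},
    {"dx":-0.001,"dy":0.026,"dz":0,"wx":0,"wy":0,"wz":0},
    {"dx":-0.001,"dy":0.026,"dz":0,"wx":0,"wy":0,"wz":0},
    {"dx":-0.001,"dy":0.026,"dz":0,"wx":0,"wy":0,"wz":0},
    {"dx":-0.001,"dy":0.026,"dz":0,"wx":0,"wy":0,"wz":0},
    {"dx":-0.001,"dy":0.026,"dz":0,"wx":0,"wy":0,"wz":0}
  ]
}}

```text
time_s: 30.0
tool_pos: [0.4495, 0.1134, 0.065]
orientation: [-0.001, -3.141, 0.0]
force: [1.4, -0.3, -3.1]
gripper_width: 0.72
grip_force: 25.0
```

>>> {"op": "arm_command", "data": {
  "targets": [
    {"dx":-0.001,"dy":0.026,"dz":0,"wx":0,"wy":0,"wz":0},
    {"dx":-0.001,"dy":0.026,"dz":0,"wx":0,"wy":0,"wz":0},
    {"dx":-0.001,"dy":0.026,"dz":0,"wx":0,"wy":0,"wz":0},
    {"dx":0,"dy":0.026,"dz":0,"wx":0,"wy":0,"wz":0},
    {"dx":0,"dy":0.022,"dz":0,"wx":0,"wy":0,"wz":0},
    {"dx":0,"dy":0.015,"dz":0,"wx":0,"wy":0,"wz":0},
    {"dx":0,"dy":0.0045,"dz":0,"wx":0,"wy":0,"wz":0},
    {"dx":0,"dy":0,"dz":0,"wx":0,"wy":0,"wz":0},
    {"dx":0,"dy":0,"dz":0,"wx":0,"wy":0,"wz":0},
    {"dx":0,"dy":0,"dz":0,"wx":0,"wy":0,"wz":0}
  ]
}}

```text
time_s: 30.83
tool_pos: [0.4532, 0.2558, 0.0648]
orientation: [-0.004, -3.141, 0.002]
force: [0.2, -0.5, -3.1]
gripper_width: 0.724
grip_force: 25.0
```

Run:
```python
from h import *
s=robot.get_state(); print(s['tool_pos'],s['orientation'],s['gripper_width'],s['qpos'].round(2))
p,_=shot('wrist','w12'); q,_=shot('scene','s12')
P=cloud('w12');z=np.load('pics/w12.npz');d=z['d']
m=(d>0)&(np.hypot(P[...,0]-.453,P[...,1]-.2575)<.053)&(P[...,2]>.003)&(P[...,2]<.012)
k=P[m]; print(len(k),k.min(0),k.max(0))
a=cv2.resize(p[60:340,120:440],(457,400)); b=cv2.resize(q[140:260,170:270],(333,400),interpolation=3)
cv2.imwrite('pics/c12.png',np.hstack([a,b])[:,:,::-1])
```

```text
[0.45315352 0.25582081 0.06481282] [-4.26304884e-03 -3.14119509e+00  1.72082511e-03] 0.7237817223888596 [-0.91  0.55  0.39  2.   -0.34  0.65  1.27]
5478 [0.40926745 0.21179382 0.00301648] [0.47223554 0.30269438 0.00921026]
```

View pics/c12.png

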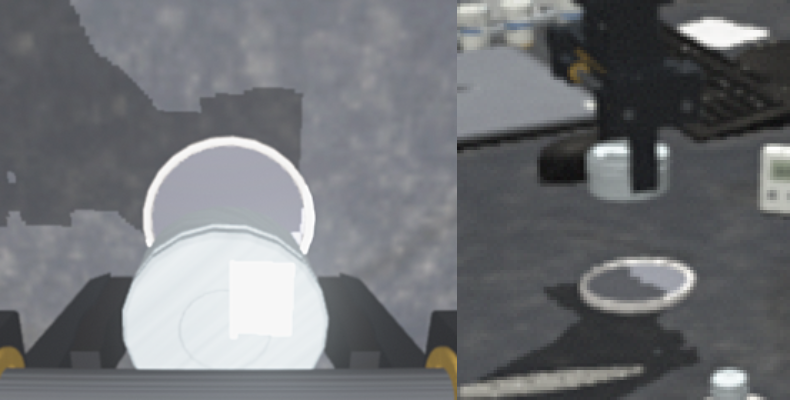

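w4 is held upright and centred over S4, at about (0.454,0.2572). Lowering it.

>>> {"op": "arm_command", "data": {
  "targets": [
    {"dx":-0.0005,"dy":0,"dz":0.01,"wx":0,"wy":0,"wz":0},
    {"dx":0,"dy":0,"dz":0.016,"wx":0,"wy":0,"wz":0},
    {"dx":0,"dy":0,"dz":0.018,"wx":0,"wy":0,"wz":0},
    {"dx":0,"dy":0,"dz":0.014,"wx":0,"wy":0,"wz":0},
    {"dx":0,"dy":0,"dz":0.01,"wx":0,"wy":0,"wz":0},
    {"dx":0,"dy":0,"dz":0.006,"wx":0,"wy":0,"wz":0},
    {"dx":0,"dy":0,"dz":0.004,"wx":0,"wy":0,"wz":0},
    {"dx":0,"dy":0,"dz":0.002,"wx":0,"wy":0,"wz":0},
    {"dx":0,"dy":0,"dz":0,"wx":0,"wy":0,"wz":0},
    {"dx":0,"dy":0,"dz":0,"wx":0,"wy":0,"wz":0},
    {"dx":0,"dy":0,"dz":0,"wx":0,"wy":0,"wz":0}
  ]
}}

```text
time_s: 31.85
tool_pos: [0.4542, 0.258, -0.0146]
orientation: [0.001, 3.141, 0.001]
force: [0.9, 0.4, -3.0]
gripper_width: 0.721
grip_force: 25.0
```

>>> {"op": "arm_command", "data": {
  "targets": [
    {"dx":0,"dy":0,"dz":0.001,"wx":0,"wy":0,"wz":0},
    {"dx":0,"dy":0,"dz":0,"wx":0,"wy":0,"wz":0},
    {"dx":0,"dy":0,"dz":0,"wx":0,"wy":0,"wz":0}
  ]
}}

```text
time_s: 32.1
tool_pos: [0.4537, 0.2578, -0.016]
orientation: [0.001, 3.141, 0.0]
force: [0.1, 0.9, -3.7]
gripper_width: 0.718
grip_force: 25.0
```

>>> {"op": "arm_command", "data": {
  "targets": [
    {"dx":0,"dy":0,"dz":0.001,"wx":0,"wy":0,"wz":0},
    {"dx":0,"dy":0,"dz":0.001,"wx":0,"wy":0,"wz":0},
    {"dx":0,"dy":0,"dz":0,"wx":0,"wy":0,"wz":0},
    {"dx":0,"dy":0,"dz":0,"wx":0,"wy":0,"wz":0}
  ]
}}

```text
time_s: 32.43
tool_pos: [0.4536, 0.2577, -0.0183]
orientation: [-0.001, -3.141, 0.0]
force: [0.3, 0.2, -2.9]
gripper_width: 0.721
grip_force: 25.0
```

>>> {"op": "arm_command", "data": {
  "targets": [
    {"dx":0,"dy":0,"dz":0.001,"wx":0,"wy":0,"wz":0},
    {"dx":0,"dy":0,"dz":0,"wx":0,"wy":0,"wz":0},
    {"dx":0,"dy":0,"dz":0,"wx":0,"wy":0,"wz":0}
  ]
}}

```text
time_s: 32.68
tool_pos: [0.4536, 0.2577, -0.0193]
orientation: [-0.001, -3.141, 0.0]
force: [-0.6, -0.1, -4.0]
gripper_width: 0.719
grip_force: 25.0
```

>>> {"op": "arm_command", "data": {
  "targets": [
    {"dx":0,"dy":0,"dz":0.001,"wx":0,"wy":0,"wz":0},
    {"dx":0,"dy":0,"dz":0,"wx":0,"wy":0,"wz":0},
    {"dx":0,"dy":0,"dz":0,"wx":0,"wy":0,"wz":0}
  ]
}}

```text
time_s: 32.93
tool_pos: [0.4538, 0.2578, -0.0199]
orientation: [0.001, 3.141, 0.0]
force: [-1.7, -0.3, 1.7]
gripper_width: 0.718
grip_force: 25.0
```

Contact: the force went from -4 to +1.7 N. Release and rise.

>>> {"op": "arm_command", "data": {
  "targets": [
    {"dx":0,"dy":0,"dz":0,"wx":0,"wy":0,"wz":0},
    {"dx":0,"dy":0,"dz":0,"wx":0,"wy":0,"wz":0},
    {"dx":0,"dy":0,"dz":0,"wx":0,"wy":0,"wz":0},
    {"dx":0,"dy":0,"dz":0,"wx":0,"wy":0,"wz":0},
    {"dx":0,"dy":0,"dz":0,"wx":0,"wy":0,"wz":0},
    {"dx":0,"dy":0,"dz":-0.005,"wx":0,"wy":0,"wz":0},
    {"dx":0,"dy":0,"dz":-0.015,"wx":0,"wy":0,"wz":0},
    {"dx":0,"dy":0,"dz":-0.03,"wx":0,"wy":0,"wz":0},
    {"dx":0,"dy":0,"dz":-0.035,"wx":0,"wy":0,"wz":0},
    {"dx":0,"dy":0,"dz":-0.035,"wx":0,"wy":0,"wz":0},
    {"dx":0,"dy":0,"dz":-0.02,"wx":0,"wy":0,"wz":0},
    {"dx":0,"dy":-0.03,"dz":0,"wx":0,"wy":0,"wz":0},
    {"dx":0,"dy":-0.03,"dz":0,"wx":0,"wy":0,"wz":0},
    {"dx":0,"dy":-0.03,"dz":0,"wx":0,"wy":0,"wz":0},
    {"dx":0,"dy":-0.03,"dz":0,"wx":0,"wy":0,"wz":0},
    {"dx":0,"dy":0,"dz":0,"wx":0,"wy":0,"wz":0},
    {"dx":0,"dy":0,"dz":0,"wx":0,"wy":0,"wz":0},
    {"dx":0,"dy":0,"dz":0,"wx":0,"wy":0,"wz":0}
  ],
  "fingers": 0.086
}}

```text
time_s: 34.43
tool_pos: [0.4537, 0.1384, 0.1201]
orientation: [0.001, 3.141, 0.001]
force: [-0.0, 0.5, 0.8]
gripper_width: 0.978
grip_force: 0.0
```

```bash
python3 look.py 13
python3 - <<'E'
from h import *
p,_=shot('scene','s13'); t=np.load('pics/t13.npz')['p']
cv2.imwrite('pics/c13.png',np.hstack([cv2.resize(p[150:360,170:420],(400,336)),cv2.resize(t[140:300,180:410],(400,336))])[:,:,::-1])
E
```

```text
34.4333 [0.45370881 0.13843476 0.12009762] [9.27341911e-04 3.14125911e+00 1.15047297e-03] 0.9775888136631343
saucer 1 42 [0.4404 0.012  0.0343] 0.0421 [0.43  0.002 0.027] [0.45  0.022 0.042]
saucer 2 101 [ 0.6244 -0.1372  0.0347] 0.0442 [ 0.607 -0.157  0.02 ] [ 0.641 -0.121  0.044]
saucer 3 184 [0.6249 0.1167 0.035 ] 0.0449 [0.6   0.094 0.022] [0.648 0.14  0.045]
saucer 4 133 [0.4512 0.2718 0.0354] 0.044 [0.412 0.259 0.02 ] [0.483 0.286 0.044]
```

View pics/c13.png

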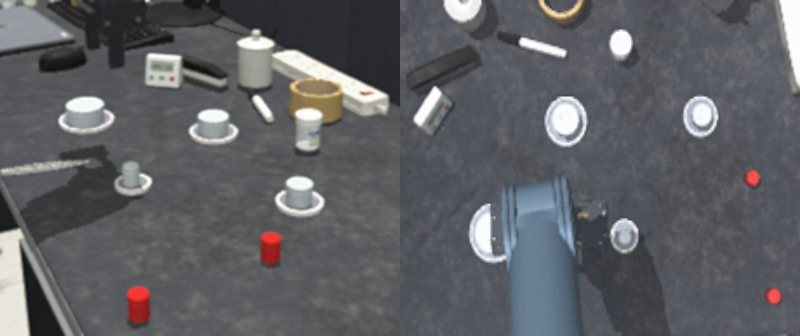

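The scene crop shows all four weights upright inside their saucers: w1 (130,175), w2 (299,192), w3 (213,123) and w4 (85,112). The jar, timer and reds are where they stood, and the arm is clear. Handing in.

```bash
python3 -c "
from station import job; print(job.close_job())"
```

```text
the job is handed in; nothing more can be done
None
```

All four weights were taken from the pile top-down and set upright in their matching saucers, with the jar, timer and red look-alikes left where they stood; the job was handed in at about 35 s.

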